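# Fit the clamp jaw that matches the sample

## Robot

A 7-joint arm with a two-finger parallel gripper is mounted at the origin on the work surface. World frame = base frame: x ahead of the robot, y to its left, z up, the work surface at z = 0. Lengths are in m, angles in rad, forces in N, time in s.
With the tool pointing down it reaches from about 0.425 to 0.925 m from the base axis. Payload 6.8 kg.
Tool frame: the origin (TCP) lies at the very end of the fingers, on their centre line; the grasp point (between the pads) lies 19 mm behind it; z points along the fingers, x is the direction in which the jaws open and shut, and the axes are right-handed (so a half turn about z gives the same grasp; the last joint's range is limited). The gripper opens to 85 mm and grips with 20 to 120 N. Pads are 22 mm wide; open, the fingers measure 114 mm over their backs; the gripper's body (76 mm by 85 mm) begins 54 mm behind the grasp point. The pads swing forward as they close: fully open they stand 13 mm farther back than shut.
Start: joints at [1.035, 0.477, 0.022, 1.555, -0.011, 1.109, -0.083], TCP at [0.28, -0.614, 0.231] pointing down, gripper open.
Joint ranges: [-2.96, 2.96], [-0.34, 2.1], [-1.41, 1.46], [0.24, 2.44], [-1.37, 4.51], [0.17, 1.92], [-2.96, 2.96]. Speed limits (rad/s): [2.39, 2.39, 3.14, 3.14, 3.14, 3.14, 3.14].

## Interface

Orientations are given as a unit quaternion [w, x, y, z].
In Python, from station import get_obs, read_camera, calibration, hand_in, recognise, outline_of, place_of gives the robot as it stands.
- The arm moves only by the tool move_arm, never from a script. Its argument "steps" is a list of rows, each an object with "fingers": the finger opening in mm, from 0 to 85.4; "translation": the shift along the world's x, y, z in mm, a list of three; "turn": the turn about the world's z in rad. In form: [{"fingers": fingers, "translation": [dx, dy, dz], "turn": turn}, ...]. A call has 1 to 10 rows; each row shifts and turns the commanded pose from where the row before left it; what a row does not reach is not made up. A row lasts 1/8 s, in which the tool goes at most 62.5 mm and 10.7 degrees, less where a joint would pass 70% of its speed; a pose out of reach is approached as far as the arm can. A call with a gripper value outside its range is refused whole. The fingers move at their own pace and stop on an object; "newtons" is the grip in N (left out, the last holds). Time passes only in rows, so rows that do not move let the fingers close. It gives the time, the measured TCP pose, the force and the opening at its end, in the units of the state.
- get_obs(): the state, without advancing time (a new reading comes with each control period).
- read_camera(name): name is "side" or "top"; returns the picture (420x560x3 uint8, blue, green, red); there is no depth.
- calibration(name): a dict with "camera_matrix" (3x3 intrinsics, pixels), "rvec" (rotation vector, rad) and "tvec" (3), from world to camera coordinates, as OpenCV has them. Camera axes: x right, y down, z forward; pixel columns grow to the right and rows downward; lengths in m; the calibration is good to about 2 mm. A picture is of the moment at which its call begins. calibration takes no time and is no camera call.
- hand_in(): hands the job in, once; it reports no verdict.
Trained networks look in the newest picture that a camera, given by its name, has taken for a name from the list of things; names that differ only in an ending like _2 or _b are one class to them, and where a whole thing is asked for, a point or a joint stands for the part that bears it (a point fixed in the world has none). Each returns a list of dicts, best first, with "conf" (0 to 1); they miss things now and then, are a little off and sometimes report something else, mostly with a low value. They report only what shows in the picture. A call takes as long as a camera call. They do not tell look-alikes from the thing itself.
- recognise(camera, name): "xy" ([column, row] in pixels, amid what is visible of it).
- outline_of(camera, name): "mask" (420x560 bool, what is visible of it) and "xy" ([column, row] in pixels, amid what is visible of it).
- place_of(camera, name): "xy" ([column, row] in pixels: a listed point, or the origin of a listed thing).
The state is a dict: "t": time; "q": joint angles; "joint_vel": joint speeds; "joint_torque": joint torques, N m; "eef_pos": TCP position; "tool_rot": TCP orientation; "contact_force": force on the tool from outside, world axes, zero at the start; "torque": the same for the moment, N m; "gripper_width": opening from 0.0 (shut) to 1.0 (fully open).
Only numpy, scipy, OpenCV 4.12 (cv2) and the standard library are available. Lean on these libraries where they do the work, as an engineer would, in place of code of your own. Each camera call takes 0.05 s, during which the arm holds its last target.

## Task

Pull the clamp slide well open by its red post, then take from the sloping bins the white jaw whose head has the same shape as the old jaw on the green mat and lay it down gently, flat on the bed between fence and slide, its head pointing to the round white bottle pad and just clear of the fence end. Then push the slide home so that the jaw's shank is clamped square against the fence. Leave the other jaws, the old ones, the bottle and the spanner where they are.

Things in the scene. Friction and masses are not known exactly. Their poses are not given: they have to be found in the camera images.
- rack: fixed rack, 320 mm wide, of three blue bins in a row along y; origin: centre of underside; x up-slope, away from the robot (turned 0.25 to 0.45 rad to its right), z up. Bin floors slope 25 degrees, rising to +x, through the point 75 mm above the origin. Bin centres y = -105, 0, 105 mm; dividers 16 mm high; lip 14 mm high at the low end
- lamp (a point): middle of the rack's white lamp tube: 14 mm diameter, along the rack's y above all bins, axis 275 mm above the table. It bars the way straight down: the tool must come in under it from the robot's side, about square to the slope
- station: fixed clamp station; origin on the table under the clamped shank's centre, z up. Gold base plate x -90 to 150, y -90 to 210 mm; aluminium bed x -45 to 65, y -70 to 190 mm, top 30 mm above the table. White round bottle pad at x = 105 mm, y = 0 (68 mm diameter, top at 24 mm): jaw heads point to it (+x)
- fence (a point): middle of the top edge of the gold fence's clamping face, station x = -5, y = -20, z = 48 mm. The fence is 60 mm long (station x -35 to 25), 22 mm thick, 18 mm above the bed; its face looks to the station's +y, to the clamp slide opposite
- slide (a joint): clamp slide, m: at 0 its face is 34 mm from the fence; grows as it is pulled to the station's +y, up to 0.09 (124 mm). On a clamped 40 mm shank it reads about 0.006. About 3 N of friction; stays where left. Block 60 mm long (station x -35 to 25), 50 mm deep in y, top 52 mm above the table
- slide_post (a point): centre of the top of the slide's red upright round post, 24 mm diameter, 50 mm high, top 102 mm above the table; 34 mm behind the slide's clamping face
- jaw_vee: new white nylon jaw, loose in a bin, 28 mm thick, 0.1 to 0.25 kg. Shank x -40 to 30 mm, 40 mm wide (y); origin at the underside on its middle line; x to the head, z square to the slab. Lies on the slope, head up-slope, back end at the lip. Head V: two straight prongs, 18 mm thick, spread like the arms of a Y, open to +x, 84 mm wide, ends at x = 83 mm
- jaw_round: new white nylon jaw, loose in a bin, 28 mm thick, 0.1 to 0.25 kg. Shank x -40 to 30 mm, 40 mm wide (y); origin at the underside on its middle line; x to the head, z square to the slab. Lies on the slope, head up-slope, back end at the lip. Head C: a half-round cradle, inner radius 24 mm, mouth open to +x, 77 mm wide, ends at x = +75 mm
- jaw_flat: new white nylon jaw, loose in a bin, 28 mm thick, 0.1 to 0.25 kg. Shank x -40 to 30 mm, 40 mm wide (y); origin at the underside on its middle line; x to the head, z square to the slab. Lies on the slope, head up-slope, back end at the lip. Head T: a plain straight cross-bar 24 mm x 76 mm with a flat front and no mouth, ends at x = +54 mm
- jaw_vee_head (a point): point in the head of the white vee jaw, 45 mm from its origin along +x, at half thickness
- jaw_round_head (a point): point in the head of the white round jaw, 45 mm from its origin along +x, at half thickness
- jaw_flat_head (a point): point in the head of the white flat jaw, 45 mm from its origin along +x, at half thickness
- sample_vee: old yellowed jaw, same size, frame and shape as the new white one of that name; lies flat, either on the green mat (then it is the sample) or in the grey tray. Head V: two straight prongs, 18 mm thick, spread like the arms of a Y, open to +x, 84 mm wide, ends at x = 83 mm
- sample_round: old yellowed jaw, same size, frame and shape as the new white one of that name; lies flat, either on the green mat (then it is the sample) or in the grey tray. Head C: a half-round cradle, inner radius 24 mm, mouth open to +x, 77 mm wide, ends at x = +75 mm
- sample_flat: old yellowed jaw, same size, frame and shape as the new white one of that name; lies flat, either on the green mat (then it is the sample) or in the grey tray. Head T: a plain straight cross-bar 24 mm x 76 mm with a flat front and no mouth, ends at x = +54 mm
- mat: fixed green mat 150 x 120 x 4 mm, beside the bins, on the robot's side; the one old jaw that lies on it is the sample to match; origin centre of its underside
- tray: fixed grey tray 160 x 240 x 25 mm that holds the other two old jaws, which do not matter; origin centre of its underside
- bottle: bystander: closed pale bottle with blue cap, 54 mm diameter, 130 mm high, standing; origin at the centre of its underside
- spanner: bystander: steel open-ended spanner 160 mm long lying on the table; origin on its underside
There are look-alikes about, which are no part of the job. What is shaped like the sample_round but blue is not meant.

How it is judged:
By the outcome, as a careful person would: the job done as asked, in the order asked, and still so for the second after the job is handed in, with the robot touching nothing.
It also fails if it takes over 64 s, if anything falls off the work surface, if the arm or the gripper's body presses on something with over 40 N, if the wrist force passes 120 N, or if a joint passes its speed limit or range.

## Working session

There is one attempt and no reset: what is moved stays moved. The work goes in short steps, Python scripts to look and compute and a tool call to move; the robot and the scene stay as the last step left them, time stands still between calls to the robot, and variables do not carry over. Pictures are saved under pics/ and viewed, and the job is handed in when it is done.

Besides the shell and the picture viewer there is one more tool, called by a JSON object that holds its "method" and its "body". move_arm: Moves the arm, as the interface text tells. Its arguments: {"type":"object","properties":{"steps":{"type":"array"},"newtons":{"type":"number"}},"required":["steps"]}

```bash
ls; mkdir -p pics
python3 - <<'E'
from station import *
import cv2
for c in ("side","top"):
    im=read_camera(c); cv2.imwrite(f"pics/{c}0.png",im)
    k=calibration(c); print(c,k)
o=get_obs(); print(o)
E
```

```text
pics
side {'camera_matrix': array([[471.73219144,   0.        , 283.25091989],
       [  0.        , 471.73219144, 214.84156722],
       [  0.        ,   0.        ,   1.        ]]), 'rvec': array([ 0.84103217, -2.39009496,  1.25152746]), 'tvec': array([0.42219198, 0.3377437 , 1.1028072 ])}
top {'camera_matrix': array([[500.16269826,   0.        , 273.08716544],
       [  0.        , 500.16269826, 206.82180823],
       [  0.        ,   0.        ,   1.        ]]), 'rvec': array([ 2.17099652, -2.20379275,  0.1281373 ]), 'tvec': array([-0.01515885,  0.54919195,  1.32574677])}
{'t': 0.1, 'q': array([ 1.03490159,  0.47777317,  0.02234153,  1.55631535, -0.01148906,
        1.10928276, -0.08308916]), 'joint_vel': array([-2.44188983e-03, -2.43967937e-03,  4.86425130e-04, -3.43121640e-03,
       -1.02132214e-03, -1.67743433e-04,  4.69135521e-05]), 'joint_torque': array([ 5.13493156e-03, -5.97757316e+01,  1.61389802e+00, -2.81951880e+01,
        1.28333573e-02,  5.04910131e-03, -8.71995383e-07]), 'eef_pos': array([ 0.27981081, -0.61370936,  0.23040125]), 'tool_rot': array([-3.90075343e-04,  8.41099905e-01, -5.40879163e-01, -7.27181973e-04]), 'contact_force': array([ 0.27719971, -0.62522936,  0.62672865]), 'torque': array([ 0.02187736,  0.01285437, -0.04512823]), 'gripper_width': 0.9964448492094028}
```

View pics/side0.png

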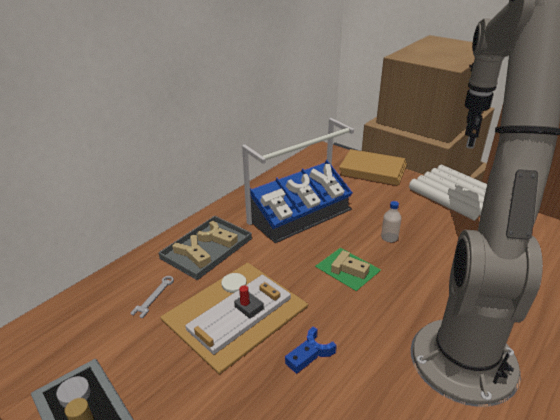

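View pics/top0.png

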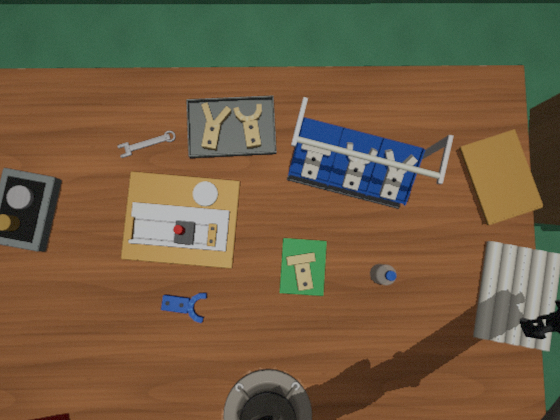

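```bash
cat > h.py <<'E'
from station import *
import cv2, numpy as np
K={c:calibration(c) for c in ("side","top")}
def proj(c,P):
    k=K[c]; return cv2.projectPoints(np.float64(P).reshape(-1,1,3),k["rvec"],k["tvec"],k["camera_matrix"],None)[0].reshape(-1,2)
def ray(c,xy):
    k=K[c];R=cv2.Rodrigues(k["rvec"])[0];d=np.linalg.solve(k["camera_matrix"],[xy[0],xy[1],1.])
    return -R.T@k["tvec"],R.T@d
def atz(c,xy,z):
    o,d=ray(c,xy);return o+d*(z-o[2])/d[2]
def tri(a,b):
    P=[K[c]["camera_matrix"]@np.c_[cv2.Rodrigues(K[c]["rvec"])[0],K[c]["tvec"]] for c in("side","top")]
    X=cv2.triangulatePoints(P[0],P[1],np.float64(a).reshape(2,1),np.float64(b).reshape(2,1))[:,0];return X[:3]/X[3]
E
python3 - <<'E'
from h import *
for c in ("side","top"): read_camera(c); print(c,ray(c,[280,210])[0])
for n in ["rack","lamp","station","fence","slide_post","jaw_flat","jaw_flat_head","jaw_round_head","jaw_vee_head","sample_flat","sample_round","sample_vee","mat"]:
    r={c:place_of(c,n) for c in("side","top")}
    print(n,{c:[(np.round(d["xy"],1).tolist(),round(d["conf"],2)) for d in v[:3]] for c,v in r.items()})
    if r["side"] and r["top"]: 
        X=tri(r["side"][0]["xy"],r["top"][0]["xy"]);print("   ",X.round(4), (proj("top",X)-r["top"][0]["xy"]).round(1))
im=cv2.imread("pics/top0.png"); s=cv2.imread("pics/side0.png")
a=cv2.resize(im[225:310,270:340],None,fx=4,fy=4,interpolation=3); b=cv2.resize(im[100:215,280:455],None,fx=2.9,fy=2.9,interpolation=3)
cv2.imwrite("pics/crop1.png",np.hstack([a,cv2.resize(b,(500,340))]))
cv2.imwrite("pics/crop2.png",cv2.resize(s[120:300,230:400],None,fx=3.3,fy=3.3,interpolation=3))
E
```

```text
side [-0.12522622  0.81898623  0.90668658]
top [0.42689089 0.01315719 1.37005005]
rack {'side': [([305.8, 218.0], 0.9)], 'top': [([343.7, 176.1], 0.91)]}
    [ 0.6305 -0.2222  0.007 ] [[0.7 0.9]]
lamp {'side': [([306.2, 144.0], 0.67), ([324.2, 176.9], 0.42), ([328.7, 190.7], 0.18)], 'top': [([366.4, 155.8], 0.67), ([355.9, 174.5], 0.42)]}
    [ 0.6371 -0.2275  0.2737] [[0.3 0.4]]
station {'side': [([260.3, 307.3], 0.84)], 'top': [([204.0, 231.2], 0.6)]}
    [ 0.4872  0.1664 -0.0076] [[0.  0.1]]
fence {'side': [([265.8, 291.1], 0.8)], 'top': [([206.9, 233.2], 0.63)]}
    [0.4789 0.1524 0.0459] [[0.2 0.2]]
slide_post {'side': [([242.3, 287.4], 0.64)], 'top': [([176.4, 230.7], 0.68)]}
    [0.4863 0.2242 0.1071] [[-0.5 -0.7]]
jaw_flat {'side': [([278.6, 211.1], 0.86)], 'top': [([312.1, 161.0], 0.6), ([212.3, 133.3], 0.3)]}
    [ 0.6644 -0.1272  0.0707] [[0.1 0.1]]
jaw_flat_head {'side': [([268.0, 197.7], 0.83), ([276.7, 206.6], 0.55)], 'top': [([314.6, 145.3], 0.9)]}
    [ 0.7024 -0.1285  0.1046] [[-0.9 -1.2]]
jaw_round_head {'side': [([300.3, 182.1], 0.82)], 'top': [([356.7, 155.3], 0.8
[... 164 characters left out ...]
-0.3515  0.0959] [[1.2 1.7]]
sample_flat {'side': [([353.0, 270.5], 0.93), ([266.5, 290.0], 0.6)], 'top': [([301.1, 278.5], 0.83), ([343.4, 174.1], 0.31)]}
    [ 0.3582 -0.094   0.0135] [[-0.8 -1.2]]
sample_round {'side': [([302.3, 358.9], 0.81), ([221.2, 244.4], 0.8)], 'top': [([251.2, 134.6], 0.72), ([178.2, 302.4], 0.67)]}
    [ 0.7613 -0.0548 -0.611 ] [[24.8 33.7]]
sample_vee {'side': [([206.3, 246.6], 0.63), ([196.0, 260.3], 0.58)], 'top': [([211.1, 133.0], 0.87), ([144.8, 141.4], 0.37)]}
    [0.7377 0.1328 0.056 ] [[2.6 3.1]]
mat {'side': [([344.9, 270.4], 0.65), ([324.3, 176.1], 0.47), ([331.3, 188.1], 0.45)], 'top': [([301.8, 267.3], 0.6)]}
    [ 0.3872 -0.0983 -0.005 ] [[-0.7 -1. ]]
```

View pics/crop1.png

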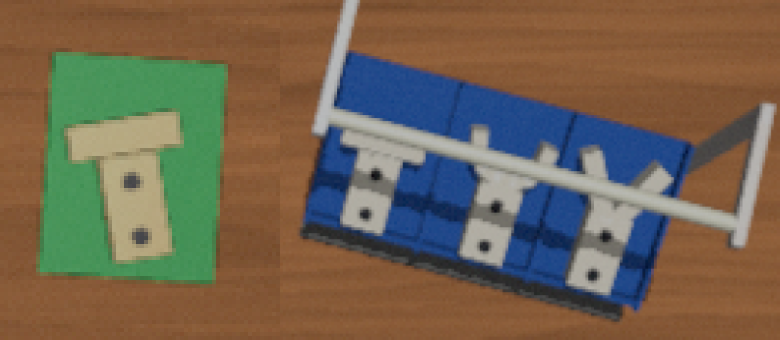

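View pics/crop2.png

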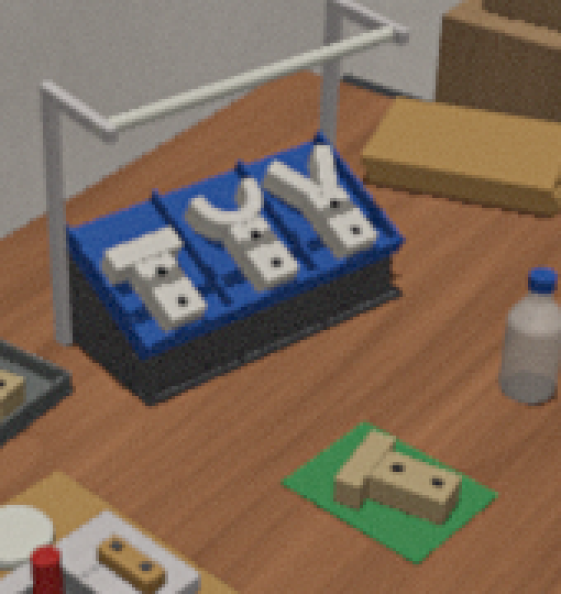

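Run:
```python
from h import *
im=read_camera("top"); s=read_camera("side")
cv2.imwrite("pics/crop3.png",cv2.resize(im[165:275,115:250],None,fx=5.5,fy=5.5,interpolation=3))
cv2.imwrite("pics/crop4.png",cv2.resize(s[260:370,155:315],None,fx=5,fy=5,interpolation=3))
M={}
for n in ["jaw_flat","rack","slide","station","fence","lamp"]:
  for c in("side","top"):
    r=outline_of(c,n)
    if r: M[n+"_"+c]=r[0]["mask"]; print(n,c,r[0]["conf"],r[0]["mask"].sum(),r[0]["xy"])
np.savez("m.npz",**M)
```

```text
jaw_flat side 0.9 490 [278.0, 200.9]
jaw_flat top 0.74 532 [309.9, 160.3]
rack side 0.7 8326 [233.3, 315.5]
rack top 0.89 7369 [359.1, 154.9]
slide side 0.97 587 [246.5, 301.2]
slide top 0.7 478 [183.6, 231.5]
station side 0.67 8399 [232.8, 313.0]
station top 0.77 9814 [181.1, 217.4]
fence side 0.71 8401 [234.6, 316.4]
fence top 0.84 9845 [182.6, 218.6]
lamp side 0.73 4582 [295.1, 201.5]
lamp top 0.96 6756 [357.2, 158.0]
```

View pics/crop3.png

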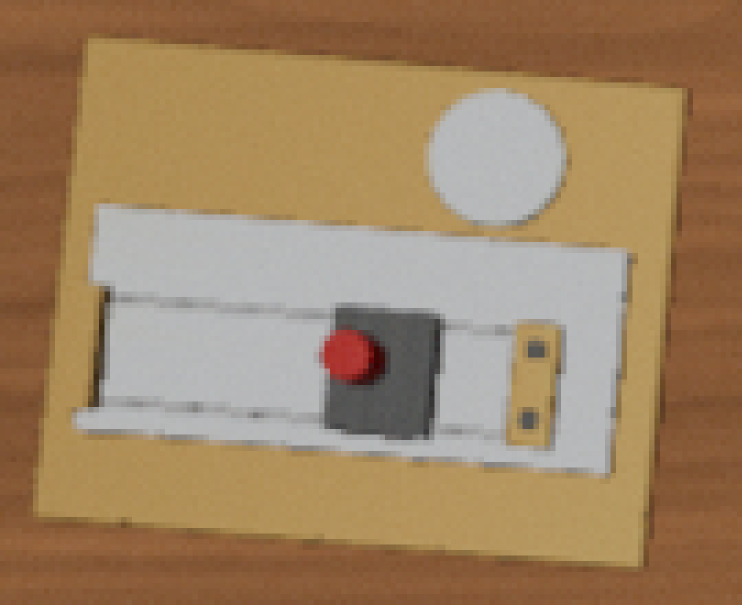

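View pics/crop4.png

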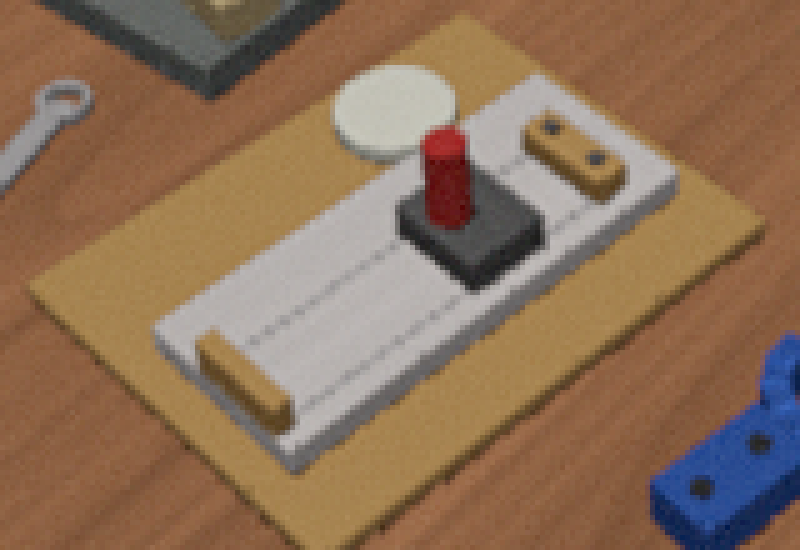

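```bash
cat > fit1.py <<'E'
from h import *
from scipy.optimize import least_squares
T=[((96,205),(65,190,30)),((628,250),(65,-70,30)),((608,473),(-45,-70,30)),((518,322),(25,-20,48)),((506,443),(-35,-20,48)),((562,326),(25,-42,48)),((550,450),(-35,-42,48)),((497,157),(105,0,24))]
S=[((155,330),(65,190,30)),((540,76),(65,-70,30)),((678,178),(-45,-70,30)),((293,447),(-45,190,30)),((396,110),(105,0,24))]
T2=[((440,315),(25,14,52)),((430,437),(-35,14,52)),((337,305),(25,64,52)),((325,428),(-35,64,52))]
def px(c,s,off): return (np.array(c)+.5)/s-.5+np.array(off)
def W(p,L):
    L=np.array(L)/1000.;c,s=np.cos(p[2]),np.sin(p[2]);return np.array([p[0]+c*L[0]-s*L[1],p[1]+s*L[0]+c*L[1],L[2]])
def res(p,parts=False):
    r=[]
    for c,l in T: r.append(proj("top",W(p,l))[0]-px(c,5.5,(115,165)))
    for c,l in S: r.append(proj("side",W(p,l))[0]-px(c,5,(155,260)))
    for c,l in T2: r.append(proj("top",W(p,np.array(l)+[0,p[3]*1000,0]))[0]-px(c,5.5,(115,165)))
    return np.array(r) if parts else np.ravel(r)
f=least_squares(res,[.48,.165,-.0,.01])
print(f.x, res(f.x,True).round(1).tolist())
print("post",W(f.x,[-5,48+f.x[3]*1000,102]))
E
python3 fit1.py
cat > fit2.py <<'E'
from h import *
from scipy.optimize import minimize
M=np.load("m.npz")
poly=np.array([[-40,-20],[30,-20],[30,-38],[54,-38],[54,38],[30,38],[30,20],[-40,20]])/1000
a=np.radians(25)
def pts(p):
    x,y,z,yaw=p; u=np.array([np.cos(yaw)*np.cos(a),np.sin(yaw)*np.cos(a),np.sin(a)]);v=np.array([-np.sin(yaw),np.cos(yaw),0]);w=np.cross(u,v)
    return [np.array([x,y,z])+poly[:,:1]*u+poly[:,1:]*v+h*w for h in(0,.028)],(u,v,w)
F=4
def sil(c,p):
    lo,hi=[proj(c,q) for q in pts(p)[0]]
    m=np.zeros((420*F,560*F),np.uint8)
    cv=lambda q:np.round(((q+.5)*F-.5)*16).astype(np.int32)
    cv2.fillPoly(m,[cv(lo)],1,shift=4);cv2.fillPoly(m,[cv(hi)],1,shift=4)
    for i in range(8):
        j=(i+1)%8; cv2.fillPoly(m,[cv(np.array([lo[i],lo[j],hi[j],hi[i]]))],1,shift=4)
    return cv2.resize(m.astype(np.float32),(560,420),interpolation=cv2.INTER_AREA)
def cost(p):
    # top: compare allowing lamp occlusion
    t=0
    for c in("side","top"):
        m=M["jaw_flat_"+c].astype(float); d=np.abs(sil(c,p)-m)
        t+=d.sum()
    return t
if __name__=="__main__":
  best=None
  for yaw in(-.2,-.3,-.4):
    r=minimize(cost,[.665,-.127,.085,yaw],method="Nelder-Mead",options=dict(initial_simplex=np.array([.665,-.127,.085,yaw])+np.vstack([np.zeros(4),np.diag([.01,.01,.01,.15])]),maxiter=300))
    print(r.x.round(4),r.fun)
    if best is None or r.fun<best.fun:best=r
  p=best.x
  for c,o,z in(("top",(270,120),(80,90)),("side",(240,170),(80,70))):
    im=cv2.imread(f"pics/{c}0.png"); x0,y0=o;w,h=z
    k=cv2.resize(im[y0:y0+h,x0:x0+w],None,fx=6,fy=6,interpolation=3)
    for q,col in zip(pts(p)[0],((0,0,255),(0,255,0))):
        cv2.polylines(k,[np.int32(((proj(c,q)-o)+.5)*6)],True,col,1)
    mm=cv2.resize(M["jaw_flat_"+c][y0:y0+h,x0:x0+w].astype(np.uint8),None,fx=6,fy=6,interpolation=0)
    cs,_=cv2.findContours(mm,0,1);cv2.drawContours(k,cs,-1,(255,0,255),1)
    cv2.imwrite(f"pics/fit_{c}.png",k)
E
python3 fit2.py
```

```text
[ 0.48354956  0.17081611 -0.09966013  0.00146532] [[0.1, -0.1], [0.4, 0.1], [0.3, 0.5], [-0.3, -0.2], [-0.3, 0.6], [0.0, -0.2], [0.1, -0.0], [-0.1, 0.2], [-0.9, -0.6], [-0.5, -0.8], [0.6, -1.6], [-0.4, 1.3], [-0.2, -0.5], [0.3, -0.1], [-0.2, 0.5], [-0.0, 0.1], [-0.2, 0.5]]
post [0.48349594 0.22053346 0.102     ]
[ 0.6631 -0.127   0.0769 -0.2739] 344.3125
[ 0.6632 -0.1271  0.0762 -0.275 ] 342.875
[ 0.663  -0.1264  0.0772 -0.2749] 345.4375
```

View pics/fit_top.png

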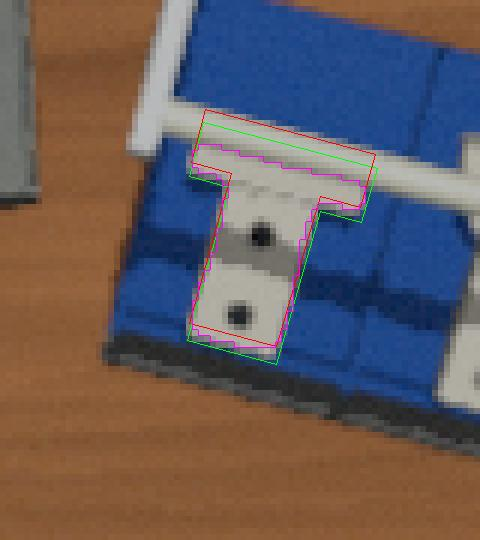

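View pics/fit_side.png

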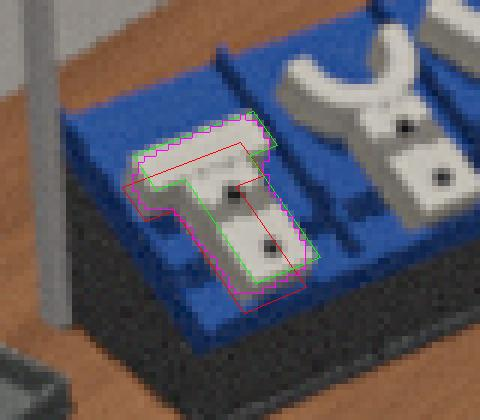

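```bash
python3 - <<'E'
s=open('fit2.py').read()
s=s.replace("d=np.abs(sil(c,p)-m)\n","d=np.abs(sil(c,p)-m)\n        if c=='top': d=d*IG\n").replace("F=4\n","F=4\nyy,xx=np.mgrid[:420,:560]\nIG=(yy>141.3+(xx-296.7)*13.4/53.3+1.5)\n")
open('fit2.py','w').write(s)
E
python3 fit2.py
python3 - <<'E'
from h import *
# rack/lamp from points, lamp tube ends
from fit1 import px
for c,n in(("top","top0"),("side","side0")):
    im=cv2.imread(f"pics/{n}.png")
im=cv2.imread("pics/top0.png");cv2.imwrite("pics/lt.png",cv2.resize(im[90:190,285:460],None,fx=4.5,fy=4.5,interpolation=3))
im=cv2.imread("pics/side0.png");cv2.imwrite("pics/ls.png",cv2.resize(im[110:250,235:360],None,fx=4.2,fy=4.2,interpolation=3))
E
```

```text
[ 0.6672 -0.1283  0.0759 -0.3   ] 149.25
[ 0.667  -0.1281  0.0769 -0.2712] 145.5625
[ 0.6666 -0.1274  0.0784 -0.2638] 146.1875
[ 0.48354956  0.17081611 -0.09966013  0.00146532] [[0.1, -0.1], [0.4, 0.1], [0.3, 0.5], [-0.3, -0.2], [-0.3, 0.6], [0.0, -0.2], [0.1, -0.0], [-0.1, 0.2], [-0.9, -0.6], [-0.5, -0.8], [0.6, -1.6], [-0.4, 1.3], [-0.2, -0.5], [0.3, -0.1], [-0.2, 0.5], [-0.0, 0.1], [-0.2, 0.5]]
post [0.48349594 0.22053346 0.102     ]
```

View pics/fit_top.png

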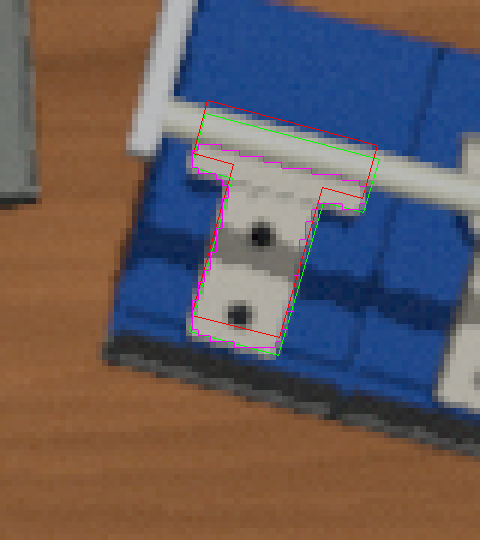

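View pics/fit_side.png

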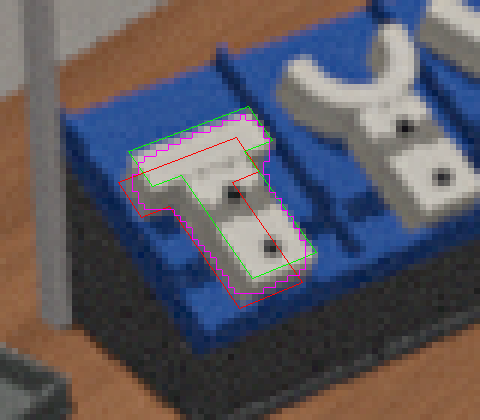

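View pics/lt.png

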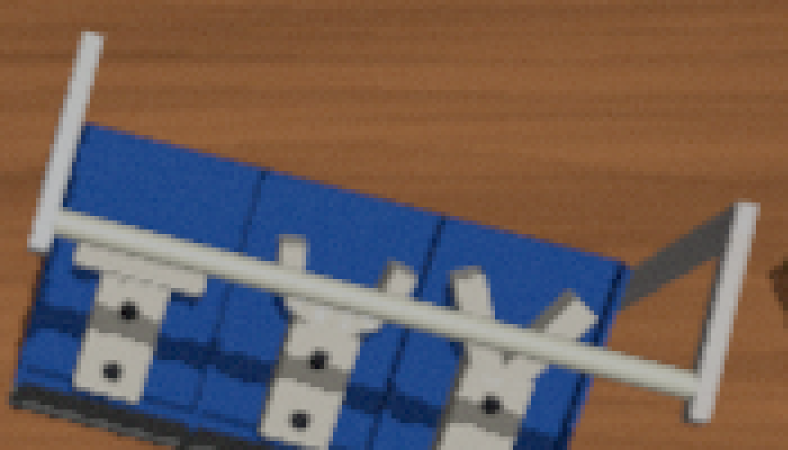

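View pics/ls.png

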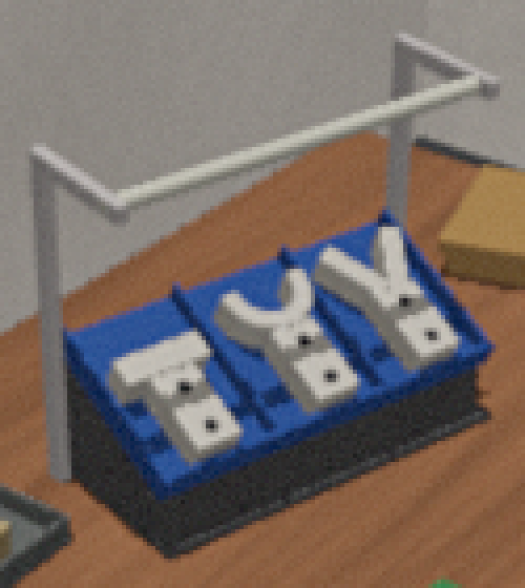

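```bash
python3 - <<'E' | tail -20
from fit1 import *
a=atz("top",px((55,220),4.5,(285,90)),.275);b=atz("top",px((690,383),4.5,(285,90)),.275)
print("lamp",a,b, np.arctan2(-(a-b)[0],(a-b)[1]))
print("side",atz("side",px((118,200),4.2,(235,110)),.275),atz("side",px((485,85),4.2,(235,110)),.275))
yaw=-.265
J=np.array([.667,-.128]);u=np.array([np.cos(yaw),np.sin(yaw)])
print("lamp horizontal distance from jaw origin along u", np.dot((a+b)[:2]/2-J,u))
E
```

```text
[ 0.48354956  0.17081611 -0.09966013  0.00146532] [[0.1, -0.1], [0.4, 0.1], [0.3, 0.5], [-0.3, -0.2], [-0.3, 0.6], [0.0, -0.2], [0.1, -0.0], [-0.1, 0.2], [-0.9, -0.6], [-0.5, -0.8], [0.6, -1.6], [-0.4, 1.3], [-0.2, -0.5], [0.3, -0.1], [-0.2, 0.5], [-0.0, 0.1], [-0.2, 0.5]]
post [0.48349594 0.22053346 0.102     ]
lamp [ 0.67845105 -0.0720321   0.275     ] [ 0.59306026 -0.38568306  0.275     ] -0.26580571218373494
side [ 0.68127679 -0.08016698  0.275     ] [ 0.58535603 -0.39377075  0.275     ]
lamp horizontal distance from jaw origin along u -0.0037381482119040136
```

Candidates, with top-view pixels:
- White T in the left bin (313,160).
- White C (357,170).
- White Y (398,175).
- Yellow Y (212,130) and yellow C (250,128) in the tray.
- Yellow T on the mat (301,270), which is the sample.
- Blue C look-alike (185,305).

The crop shows the mat jaw has a plain cross-bar, so I choose the white flat jaw in the left bin at (313,160). First I'll open the slide.

{"method": "move_arm", "body": {"steps": [{"fingers":60,"translation":[19,52,2],"turn":-0.033},{"fingers":60,"translation":[19,52,2],"turn":-0.033},{"fingers":60,"translation":[19,52,2],"turn":-0.033},{"fingers":60,"translation":[19,52,2],"turn":-0.033},{"fingers":60,"translation":[19,52,2],"turn":-0.033},{"fingers":60,"translation":[19,52,2],"turn":-0.033},{"fingers":60,"translation":[19,52,2],"turn":-0.033},{"fingers":60,"translation":[19,52,2],"turn":-0.033}]}}

```text
t: 3.2
eef_pos: [0.4326, -0.1965, 0.2478]
tool_rot: [-0.0, 0.762, -0.647, 0.001]
contact_force: [1.3, -0.8, -0.0]
gripper_width: 0.707
```

{"method": "move_arm", "body": {"steps": [{"fingers":60,"translation":[7,52,0],"turn":-0.033},{"fingers":60,"translation":[7,52,0],"turn":-0.033},{"fingers":60,"translation":[6,52,0],"turn":-0.033},{"fingers":60,"translation":[6,52,0],"turn":-0.033},{"fingers":60,"translation":[6,52,0],"turn":-0.033},{"fingers":60,"translation":[6,52,0],"turn":-0.033},{"fingers":60,"translation":[6,52,0],"turn":-0.033},{"fingers":60,"translation":[6,52,0],"turn":-0.032},{"fingers":60,"translation":[0,0,-50],"turn":0},{"fingers":60,"translation":[0,0,-40],"turn":0}]}}

```text
t: 4.45
eef_pos: [0.4819, 0.2186, 0.1561]
tool_rot: [0.0, -0.672, 0.741, -0.0]
contact_force: [-0.5, -0.2, -0.1]
gripper_width: 0.701
```

```bash
cat > snap.py <<'E'
from h import *
import sys
n=sys.argv[1]
a=read_camera("top");b=read_camera("side")
o=get_obs();print(o["t"],o["eef_pos"].round(4),o["tool_rot"].round(3),o["q"].round(3),o["contact_force"].round(1),o["gripper_width"])
cv2.imwrite(f"pics/{n}_t.png",a);cv2.imwrite(f"pics/{n}_s.png",b)
def crop(im,c,h=60,f=6.5): 
    x,y=map(int,c);x=min(max(x,h),560-h);y=min(max(y,h),420-h);return cv2.resize(im[y-h:y+h,x-h:x+h],(400,400),interpolation=3)
P=np.float64(sys.argv[2].split(",")) if len(sys.argv)>2 else o["eef_pos"]
H=int(sys.argv[3]) if len(sys.argv)>3 else 60
cv2.imwrite(f"pics/{n}.png",np.hstack([crop(a,proj("top",P)[0],H),crop(b,proj("side",P)[0],H)]))
E
python3 snap.py a1
```

```text
4.55 [0.4794 0.2163 0.1536] [-0.004 -0.671  0.741  0.001] [-0.173  0.367 -0.449  1.956  0.204  0.871 -2.399] [ 0.1 -0.3 -0. ] 0.6987309765885579
```

View pics/a1.png

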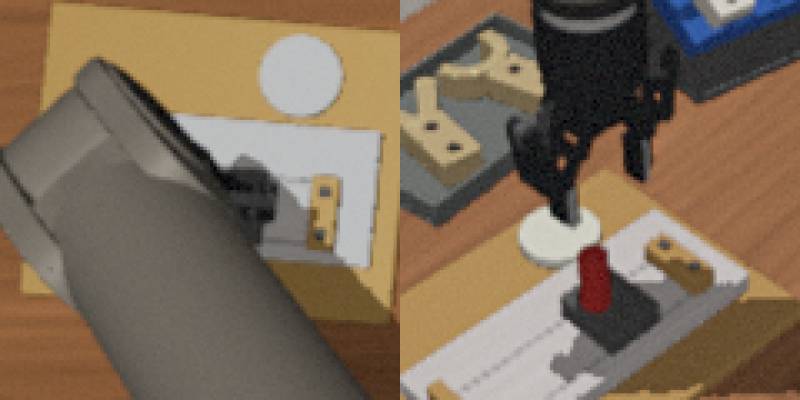

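{"method": "move_arm", "body": {"steps": [{"fingers":60,"translation":[0,0,0],"turn":0}]}}

```text
t: 4.68
eef_pos: [0.4826, 0.2181, 0.1584]
tool_rot: [0.0, -0.671, 0.741, -0.0]
contact_force: [0.6, 0.9, 0.2]
gripper_width: 0.702
```

{"method": "move_arm", "body": {"steps": [{"fingers":60,"translation":[2,3,-30],"turn":0},{"fingers":60,"translation":[0,0,-30],"turn":0},{"fingers":60,"translation":[0,0,-30],"turn":0},{"fingers":60,"translation":[0,0,0],"turn":0},{"fingers":5,"translation":[0,0,0],"turn":0},{"fingers":5,"translation":[0,0,0],"turn":0},{"fingers":5,"translation":[0,0,0],"turn":0},{"fingers":5,"translation":[0,0,0],"turn":0}], "newtons": 40}}

```text
t: 5.68
eef_pos: [0.4854, 0.2215, 0.0693]
tool_rot: [0.002, -0.671, 0.741, -0.001]
contact_force: [-1.7, -1.0, 6.3]
gripper_width: 0.271
```

```bash
python3 snap.py a2
```

```text
5.775 [0.4854 0.2215 0.0693] [ 0.002 -0.671  0.741 -0.001] [-0.223  0.494 -0.403  2.004  0.296  0.696 -2.482] [0.1 0.7 6.7] 0.2680268483265612
```

View pics/a2.png

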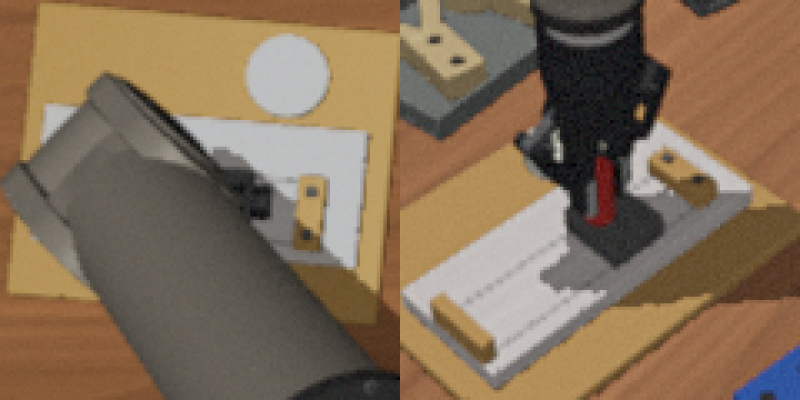

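{"method": "move_arm", "body": {"steps": [{"fingers":5,"translation":[1.2,12,0],"turn":0},{"fingers":5,"translation":[1.2,12,0],"turn":0},{"fingers":5,"translation":[1.2,12,0],"turn":0},{"fingers":5,"translation":[1.2,12,0],"turn":0},{"fingers":5,"translation":[1.2,12,0],"turn":0},{"fingers":5,"translation":[1.2,12,0],"turn":0},{"fingers":5,"translation":[1.2,11.5,0],"turn":0},{"fingers":5,"translation":[0,0,0],"turn":0}]}}

```text
t: 6.78
eef_pos: [0.494, 0.3062, 0.0693]
tool_rot: [0.002, -0.671, 0.741, -0.0]
contact_force: [0.8, 2.5, 6.6]
gripper_width: 0.267
```

{"method": "move_arm", "body": {"steps": [{"fingers":60,"translation":[0,0,0],"turn":0},{"fingers":60,"translation":[0,0,0],"turn":0},{"fingers":60,"translation":[0,0,30],"turn":0},{"fingers":60,"translation":[0,0,50],"turn":0},{"fingers":60,"translation":[0,0,55],"turn":0},{"fingers":60,"translation":[0,-20,55],"turn":-0.02},{"fingers":60,"translation":[0,-50,30],"turn":-0.03},{"fingers":60,"translation":[0,-55,0],"turn":-0.03},{"fingers":60,"translation":[0,-55,0],"turn":-0.03},{"fingers":60,"translation":[0,-55,0],"turn":-0.03}]}}

```text
t: 8.02
eef_pos: [0.4918, 0.0672, 0.2873]
tool_rot: [-0.0, -0.617, 0.787, -0.0]
contact_force: [0.6, 0.3, 0.5]
gripper_width: 0.7
```

Run:
```python
from h import *
a=read_camera("side");cv2.imwrite("pics/b_s.png",a[240:380,140:320].repeat(4,0).repeat(4,1))
b=read_camera("top");cv2.imwrite("pics/b_t.png",b)
print(place_of("side","slide_post"),place_of("top","slide_post"))
```

```text
[{'xy': [215.8, 305.4], 'conf': 0.94}, {'xy': [352.8, 270.0], 'conf': 0.62}] [{'xy': [144.7, 227.5], 'conf': 0.81}]
```

View pics/b_s.png

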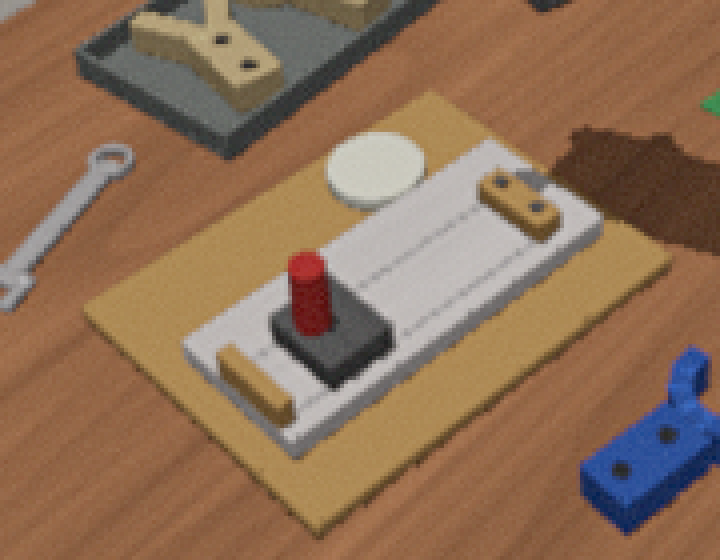

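{"method": "move_arm", "body": {"steps": [{"fingers":70,"translation":[0,-50,40],"turn":-0.03},{"fingers":70,"translation":[0,-50,40],"turn":0},{"fingers":70,"translation":[0,-50,40],"turn":0},{"fingers":70,"translation":[0,-47,40],"turn":0},{"fingers":70,"translation":[0,0,60],"turn":0},{"fingers":70,"translation":[0,0,60],"turn":0},{"fingers":70,"translation":[0,0,60],"turn":0},{"fingers":70,"translation":[0,0,60],"turn":0}]}}

```text
t: 9.22
eef_pos: [0.4949, -0.125, 0.6403]
tool_rot: [0.002, -0.606, 0.795, -0.003]
contact_force: [0.6, -0.6, -0.8]
gripper_width: 0.82
```

```bash
cat > o.py <<'E'
from h import *
from scipy.spatial.transform import Rotation as R
o=get_obs();q=o["tool_rot"];r=R.from_quat([q[1],q[2],q[3],q[0]]).as_matrix()
print("t",round(o["t"],2),"p",o["eef_pos"].round(4),"q",o["q"].round(3),"F",o["contact_force"].round(1),"M",o["torque"].round(2),"w",round(o["gripper_width"]*85.4,1))
print("zax",r[:,2].round(3),"xaz",np.arctan2(r[1,0],r[0,0]).round(3),"xz",r[2,0].round(3))
E
python3 o.py
```

```text
t 9.22 p [ 0.4949 -0.125   0.6403] q [ 0.057  0.095  0.078  1.173 -0.008  1.866 -1.706] F [ 0.6 -0.6 -0.8] M [-0.08  0.01 -0.01] w 70.0
zax [ 0.007 -0.001 -1.   ] xaz -1.839 xz -0.001
```

{"method": "move_arm", "body": {"steps": [{"fingers":70,"translation":[0,0,50],"turn":0},{"fingers":70,"translation":[0,0,50],"turn":0},{"fingers":70,"translation":[0,0,50],"turn":0}]}}

```text
t: 9.6
eef_pos: [0.4959, -0.1259, 0.6785]
tool_rot: [0.012, -0.606, 0.795, -0.017]
contact_force: [0.5, 0.4, -0.1]
gripper_width: 0.819
```

```bash
python3 o.py
```

```text
t 9.6 p [ 0.4959 -0.1259  0.6785] q [-0.581  0.103  0.836  1.117 -0.079  1.912 -1.617] F [ 0.5  0.4 -0.1] M [-0.    0.06 -0.  ] w 70.0
zax [ 0.04  -0.012 -0.999] xaz -1.839 xz 0.001
```

{"method": "move_arm", "body": {"steps": [{"fingers":70,"translation":[0,0,60],"turn":0},{"fingers":70,"translation":[0,0,60],"turn":0},{"fingers":70,"translation":[0,0,60],"turn":0},{"fingers":70,"translation":[0,0,60],"turn":0}]}}

```text
t: 10.1
eef_pos: [0.4957, -0.1246, 0.7711]
tool_rot: [0.075, -0.603, 0.789, -0.092]
contact_force: [1.5, 0.7, -1.0]
gripper_width: 0.819
```

```bash
python3 o.py
```

```text
t 10.1 p [ 0.4957 -0.1246  0.7711] q [-0.803  0.046  1.014  0.965 -0.035  1.915 -1.647] F [ 1.5  0.7 -1. ] M [0.1  0.17 0.02] w 70.0
zax [ 0.229 -0.054 -0.972] xaz -1.836 xz -0.008
```

{"method": "move_arm", "body": {"steps": [{"fingers":70,"translation":[0,0,-50],"turn":0},{"fingers":70,"translation":[0,0,-50],"turn":0},{"fingers":70,"translation":[0,0,-50],"turn":0}]}}

```text
t: 10.48
eef_pos: [0.4945, -0.1264, 0.6192]
tool_rot: [0.075, -0.602, 0.79, -0.091]
contact_force: [0.1, -1.0, 0.3]
gripper_width: 0.817
```

```bash
python3 o.py
```

```text
t 10.47 p [ 0.4945 -0.1264  0.6192] q [-0.911 -0.191  0.835  1.435  0.209  1.605 -1.877] F [ 0.1 -1.   0.3] M [ 0.04  0.16 -0.06] w 69.7
zax [ 0.228 -0.052 -0.972] xaz -1.837 xz -0.01
```

{"method": "move_arm", "body": {"steps": [{"fingers":55,"translation":[0,-8,50],"turn":0},{"fingers":55,"translation":[0,-8,50],"turn":0},{"fingers":55,"translation":[0,-9,50],"turn":0},{"fingers":55,"translation":[0,0,60],"turn":0},{"fingers":55,"translation":[0,0,60],"turn":0},{"fingers":55,"translation":[0,0,60],"turn":0}]}}

```text
t: 11.22
eef_pos: [0.4939, -0.1502, 0.8404]
tool_rot: [0.119, -0.595, 0.781, -0.148]
contact_force: [0.5, 0.6, -0.4]
gripper_width: 0.643
```

```bash
python3 o.py
```

```text
t 11.22 p [ 0.4939 -0.1502  0.8404] q [-0.803  0.061  1.121  0.815 -0.083  1.916 -1.577] F [ 0.5  0.6 -0.4] M [0.11 0.38 0.02] w 55.0
zax [ 0.362 -0.09  -0.928] xaz -1.838 xz -0.009
```

{"method": "move_arm", "body": {"steps": [{"fingers":55,"translation":[0,-4,60],"turn":0},{"fingers":55,"translation":[0,-20,-40],"turn":0},{"fingers":55,"translation":[0,0,-50],"turn":0}]}}

```text
t: 11.6
eef_pos: [0.4929, -0.1772, 0.7722]
tool_rot: [0.133, -0.589, 0.779, -0.168]
contact_force: [0.3, -1.8, -2.0]
gripper_width: 0.644
```

```bash
python3 o.py
```

```text
t 11.6 p [ 0.4929 -0.1772  0.7722] q [-0.942 -0.203  0.865  1.123  0.285  1.722 -1.796] F [ 0.3 -1.8 -2. ] M [ 0.01  0.37 -0.09] w 55.0
zax [ 0.405 -0.106 -0.908] xaz -1.845 xz -0.009
```

{"method": "move_arm", "body": {"steps": [{"fingers":55,"translation":[5,9,-52],"turn":-0.015},{"fingers":55,"translation":[5,9,-52],"turn":0},{"fingers":55,"translation":[5,9,-52],"turn":0},{"fingers":55,"translation":[5,9,-52],"turn":0},{"fingers":55,"translation":[5,9,-52],"turn":0},{"fingers":55,"translation":[6,9,-52],"turn":0},{"fingers":55,"translation":[10,8,-51],"turn":0},{"fingers":55,"translation":[15,8,-51],"turn":0},{"fingers":55,"translation":[15,8,-51],"turn":0},{"fingers":55,"translation":[0,0,0],"turn":0}]}}

```text
t: 12.85
eef_pos: [0.562, -0.0951, 0.3039]
tool_rot: [0.127, -0.587, 0.782, -0.167]
contact_force: [-0.1, 0.5, 0.8]
gripper_width: 0.647
```

```bash
python3 o.py; python3 snap.py c1 0.6,-0.11,0.15 80
```

```text
t 12.85 p [ 0.562  -0.0951  0.3039] q [-0.88  -0.015  0.889  2.08   0.191  0.67  -1.967] F [-0.1  0.5  0.8] M [0.07 0.4  0.  ] w 55.2
zax [ 0.395 -0.111 -0.912] xaz -1.853 xz -0.003
12.95 [ 0.5642 -0.0967  0.3086] [ 0.131 -0.585  0.782 -0.168] [-0.878 -0.021  0.889  2.074  0.193  0.672 -1.968] [ 0.4 -1.1  0.2] 0.6413755965871054
```

View pics/c1.png

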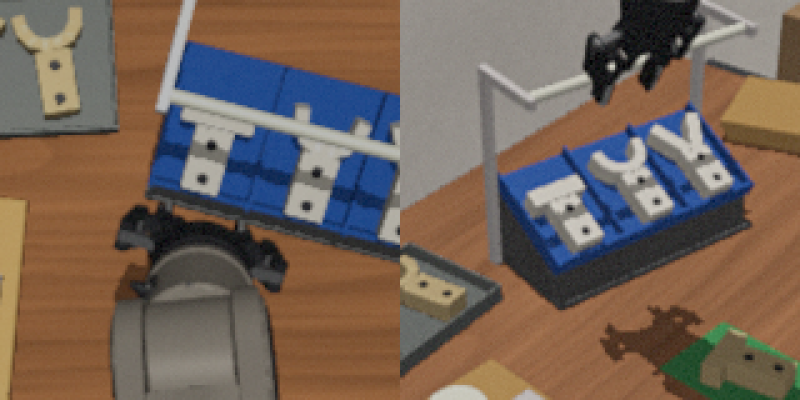

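{"method": "move_arm", "body": {"steps": [{"fingers":55,"translation":[14.7,-4.6,-32.6],"turn":0},{"fingers":55,"translation":[14.7,-4.6,-32.6],"turn":0},{"fingers":55,"translation":[14.7,-4.6,-32.6],"turn":0},{"fingers":55,"translation":[14.7,-4.6,-32.6],"turn":0},{"fingers":55,"translation":[14.7,-4.6,-32.6],"turn":0},{"fingers":55,"translation":[0,0,0],"turn":0},{"fingers":55,"translation":[0,0,0],"turn":0}]}}

```text
t: 13.82
eef_pos: [0.6384, -0.1203, 0.1473]
tool_rot: [0.133, -0.585, 0.782, -0.168]
contact_force: [0.6, 0.5, 0.4]
gripper_width: 0.644
```

```bash
python3 o.py; python3 snap.py c2 0.65,-0.12,0.15 55; python3 o.py
```

```text
t 13.82 p [ 0.6384 -0.1203  0.1473] q [-0.432  0.414  0.596  2.073 -0.49   0.323 -1.349] F [0.6 0.5 0.4] M [ 0.12  0.36 -0.01] w 55.0
zax [ 0.405 -0.108 -0.908] xaz -1.856 xz -0.012
13.925 [ 0.6381 -0.1201  0.1471] [ 0.133 -0.585  0.782 -0.168] [-0.433  0.414  0.596  2.074 -0.491  0.322 -1.348] [-0.6 -0.2  0.2] 0.6437560703334491
t 13.93 p [ 0.6381 -0.1201  0.1471] q [-0.433  0.414  0.596  2.074 -0.491  0.322 -1.348] F [-0.6 -0.2  0.2] M [0.14 0.43 0.04] w 55.0
zax [ 0.405 -0.108 -0.908] xaz -1.855 xz -0.011
```

View pics/c2.png

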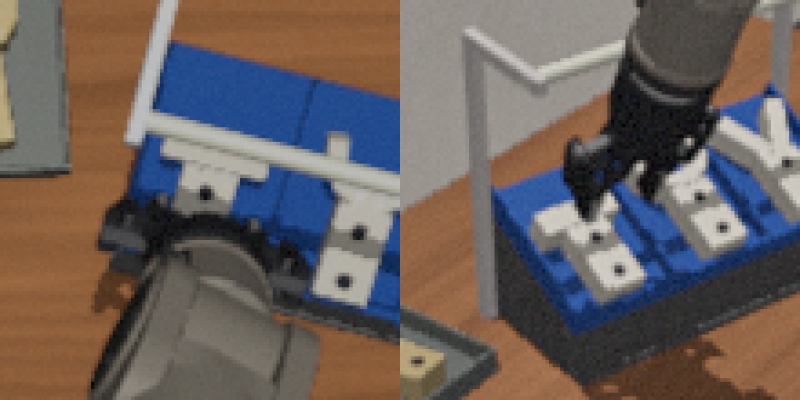

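{"method": "move_arm", "body": {"steps": [{"fingers":55,"translation":[7,-2,-16],"turn":0},{"fingers":55,"translation":[6,-2,-16],"turn":0},{"fingers":55,"translation":[6,-2,-14],"turn":0},{"fingers":55,"translation":[0,0,0],"turn":0}]}}

```text
t: 14.42
eef_pos: [0.6563, -0.126, 0.0991]
tool_rot: [0.132, -0.585, 0.782, -0.168]
contact_force: [0.7, -0.2, -0.3]
gripper_width: 0.645
```

```bash
python3 o.py; python3 snap.py c3 0.65,-0.12,0.1 45
```

```text
t 14.43 p [ 0.6563 -0.126   0.0991] q [-0.308  0.503  0.461  2.05  -0.569  0.244 -1.274] F [ 0.7 -0.2 -0.3] M [0.1  0.4  0.02] w 55.1
zax [ 0.402 -0.108 -0.909] xaz -1.855 xz -0.01
14.525 [ 0.6565 -0.1263  0.0998] [ 0.132 -0.585  0.783 -0.168] [-0.308  0.502  0.462  2.05  -0.569  0.243 -1.274] [ 0.1 -0.6 -0.5] 0.6433194383334585
```

View pics/c3.png

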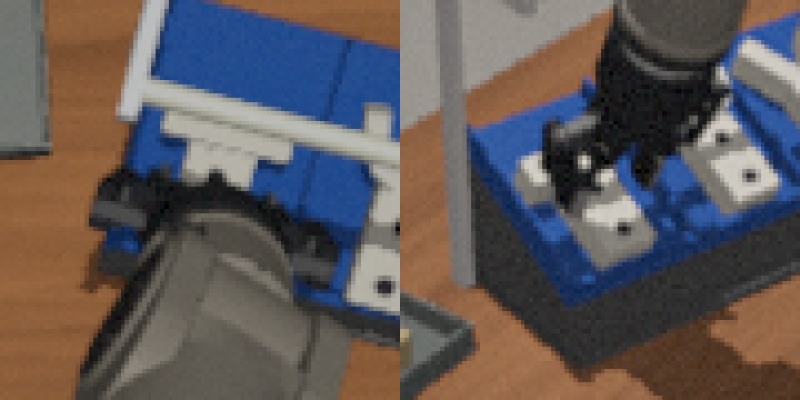

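{"method": "move_arm", "body": {"steps": [{"fingers":55,"translation":[3,-1,-8],"turn":0},{"fingers":55,"translation":[3,-1,-7],"turn":0},{"fingers":55,"translation":[0,0,0],"turn":0}]}}

```text
t: 14.9
eef_pos: [0.6619, -0.1286, 0.0828]
tool_rot: [0.131, -0.585, 0.783, -0.167]
contact_force: [-0.2, -0.1, 0.0]
gripper_width: 0.64
```

```bash
python3 o.py
```

```text
t 14.9 p [ 0.6619 -0.1286  0.0828] q [-0.27   0.534  0.42   2.04  -0.593  0.218 -1.251] F [-0.2 -0.1  0. ] M [0.1  0.41 0.02] w 54.7
zax [ 0.401 -0.109 -0.91 ] xaz -1.856 xz -0.009
```

{"method": "move_arm", "body": {"steps": [{"fingers":30,"translation":[0,0,0],"turn":0},{"fingers":30,"translation":[0,0,0],"turn":0},{"fingers":30,"translation":[0,0,0],"turn":0},{"fingers":30,"translation":[0,0,0],"turn":0}], "newtons": 60}}

```text
t: 15.4
eef_pos: [0.662, -0.1285, 0.0836]
tool_rot: [0.131, -0.585, 0.783, -0.168]
contact_force: [-3.7, 1.1, 4.5]
gripper_width: 0.455
```

```bash
python3 o.py
```

```text
t 15.4 p [ 0.662  -0.1285  0.0836] q [-0.271  0.532  0.421  2.04  -0.592  0.218 -1.251] F [-3.7  1.1  4.5] M [0.2  0.8  0.06] w 38.9
zax [ 0.401 -0.109 -0.909] xaz -1.856 xz -0.01
```

{"method": "move_arm", "body": {"steps": [{"fingers":30,"translation":[-4,1,9],"turn":0},{"fingers":30,"translation":[-8,2,18],"turn":0},{"fingers":30,"translation":[-12,3,25],"turn":0},{"fingers":30,"translation":[-30,8,25],"turn":0},{"fingers":30,"translation":[-35,9,25],"turn":0},{"fingers":30,"translation":[-35,9,35],"turn":0},{"fingers":30,"translation":[-20,5,45],"turn":0},{"fingers":30,"translation":[0,0,50],"turn":0}]}}

```text
t: 16.4
eef_pos: [0.5347, -0.0844, 0.2794]
tool_rot: [0.132, -0.593, 0.778, -0.161]
contact_force: [-0.5, 1.9, 0.2]
gripper_width: 0.454
```

```bash
python3 o.py; python3 snap.py d1 0.58,-0.1,0.25 80
```

```text
t 16.4 p [ 0.5347 -0.0844  0.2794] q [-1.191 -0.136  1.127  2.172  0.39   0.655 -2.148] F [-0.5  1.9  0.2] M [0.32 0.65 0.05] w 38.7
zax [ 0.396 -0.094 -0.913] xaz -1.835 xz -0.014
16.5 [ 0.539  -0.0847  0.2847] [ 0.14  -0.592  0.777 -0.161] [-1.191 -0.146  1.127  2.165  0.39   0.653 -2.145] [-0.3  0.3 -1.6] 0.45664834913414
```

View pics/d1.png

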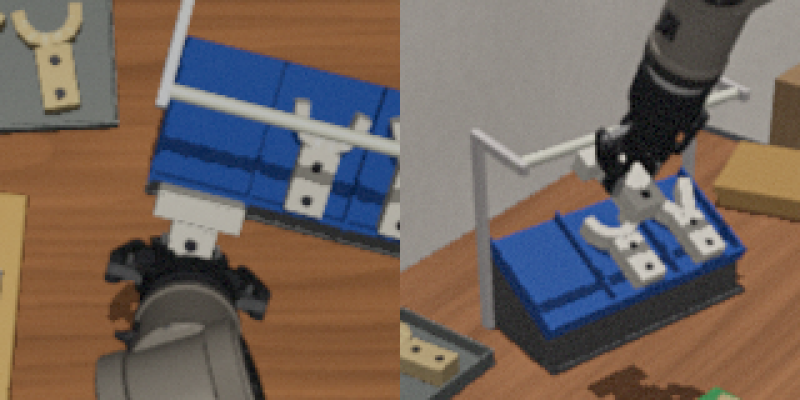

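{"method": "move_arm", "body": {"steps": [{"fingers":30,"translation":[-12,-12,50],"turn":0.18},{"fingers":30,"translation":[-12,-12,50],"turn":0.18},{"fingers":30,"translation":[-12,-12,20],"turn":0.18},{"fingers":30,"translation":[0,0,0],"turn":0.18},{"fingers":30,"translation":[0,0,0],"turn":0.18},{"fingers":30,"translation":[0,0,0],"turn":0.18},{"fingers":30,"translation":[0,0,0],"turn":0.18},{"fingers":30,"translation":[0,0,0],"turn":0.18}]}}

```text
t: 17.5
eef_pos: [0.5014, -0.1133, 0.3811]
tool_rot: [-0.2, 0.949, -0.238, 0.046]
contact_force: [-5.2, -67.5, -29.5]
gripper_width: 0.453
```

```bash
python3 o.py
```

```text
t 17.5 p [ 0.5014 -0.1133  0.3811] q [-1.324 -0.336  1.456  1.854 -0.062  1.191 -0.325] F [ -5.2 -67.5 -29.5] M [-7.59  0.95 -1.15] w 38.7
zax [ 0.182  0.358 -0.916] xaz -0.49 xz -0.009
```

```bash
python3 snap.py e1 0.48,-0.1,0.42 110; python3 o.py
```

```text
17.6 [ 0.5026 -0.1103  0.3823] [-0.201  0.949 -0.238  0.046] [-1.326 -0.335  1.452  1.854 -0.064  1.19  -0.33 ] [-0.1  0.4 -2.1] 0.4549562681295163
t 17.6 p [ 0.5026 -0.1103  0.3823] q [-1.326 -0.335  1.452  1.854 -0.064  1.19  -0.33 ] F [-0.1  0.4 -2.1] M [-0.55  0.23 -0.06] w 38.9
zax [ 0.183  0.36  -0.915] xaz -0.49 xz -0.009
```

View pics/e1.png

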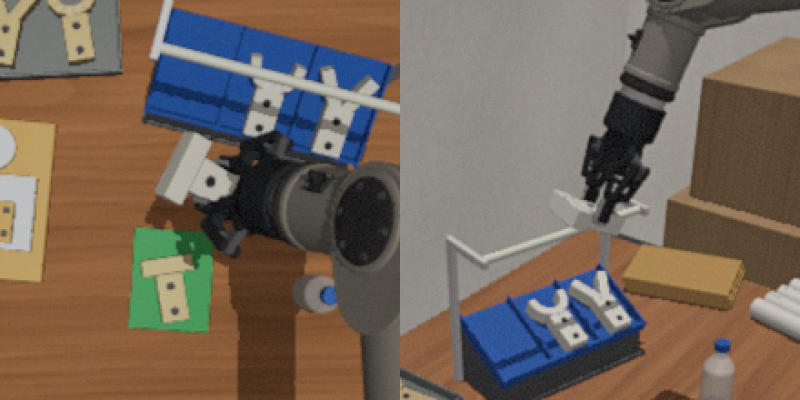

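View pics/e1_s.png

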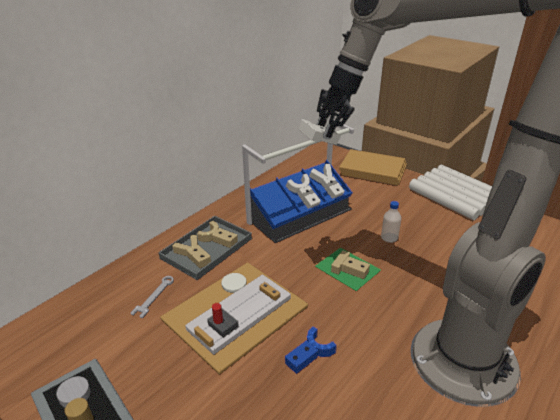

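{"method": "move_arm", "body": {"steps": [{"fingers":30,"translation":[8,0,0],"turn":0.05},{"fingers":30,"translation":[10,0,0],"turn":0.1},{"fingers":30,"translation":[10,0,0],"turn":0.12},{"fingers":30,"translation":[10,0,0],"turn":0.12}]}}

```text
t: 18.1
eef_pos: [0.4855, -0.0886, 0.4012]
tool_rot: [-0.196, 0.978, -0.059, 0.03]
contact_force: [-0.7, 0.2, -1.9]
gripper_width: 0.454
```

```bash
python3 o.py
```

```text
t 18.1 p [ 0.4855 -0.0886  0.4012] q [-1.38  -0.335  1.455  1.804 -0.065  1.322 -0.029] F [-0.7  0.2 -1.9] M [-0.52  0.15 -0.  ] w 38.8
zax [ 0.082  0.381 -0.921] xaz -0.128 xz 0.035
```

{"method": "move_arm", "body": {"steps": [{"fingers":30,"translation":[15,-10,0],"turn":0},{"fingers":30,"translation":[20,-10,0],"turn":0},{"fingers":30,"translation":[20,-10,0],"turn":0},{"fingers":30,"translation":[20,-10,0],"turn":0}]}}

```text
t: 18.6
eef_pos: [0.5058, -0.1024, 0.4198]
tool_rot: [-0.184, 0.979, -0.065, 0.054]
contact_force: [-0.4, -0.7, -1.1]
gripper_width: 0.453
```

```bash
python3 o.py
```

```text
t 18.6 p [ 0.5058 -0.1024  0.4198] q [-1.385 -0.336  1.455  1.758 -0.039  1.315 -0.044] F [-0.4 -0.7 -1.1] M [-0.54  0.18 -0.  ] w 38.7
zax [ 0.131  0.354 -0.926] xaz -0.149 xz 0.083
```

{"method": "move_arm", "body": {"steps": [{"fingers":30,"translation":[3,25,-4],"turn":0},{"fingers":30,"translation":[6,35,-8],"turn":0},{"fingers":30,"translation":[8,40,-10],"turn":0},{"fingers":30,"translation":[10,40,-10],"turn":0}]}}

```text
t: 19.1
eef_pos: [0.5322, 0.0404, 0.3869]
tool_rot: [-0.184, 0.979, -0.065, 0.054]
contact_force: [0.2, -0.4, -1.5]
gripper_width: 0.452
```

```bash
python3 o.py
```

```text
t 19.1 p [0.5322 0.0404 0.3869] q [-1.619 -0.305  1.442  1.845 -0.036  1.145 -0.274] F [ 0.2 -0.4 -1.5] M [-0.55  0.17 -0.  ] w 38.6
zax [ 0.129  0.353 -0.927] xaz -0.147 xz 0.082
```

{"method": "move_arm", "body": {"steps": [{"fingers":30,"translation":[22,35,-12],"turn":0},{"fingers":30,"translation":[25,38,-13],"turn":0},{"fingers":30,"translation":[25,38,-13],"turn":0},{"fingers":30,"translation":[25,38,-13],"turn":0},{"fingers":30,"translation":[25,35,-13],"turn":0}]}}

```text
t: 19.73
eef_pos: [0.5492, 0.2153, 0.3648]
tool_rot: [-0.184, 0.976, -0.071, 0.094]
contact_force: [-0.8, -0.5, -2.1]
gripper_width: 0.457
```

```bash
python3 o.py
```

```text
t 19.73 p [0.5492 0.2153 0.3648] q [-2.004 -0.335  1.453  1.894  0.161  0.923 -0.715] F [-0.8 -0.5 -2.1] M [-0.53  0.32 -0.01] w 39.1
zax [ 0.21   0.345 -0.915] xaz -0.176 xz 0.158
```

```bash
cat > kin.py <<'E'
import numpy as np, itertools
from scipy.spatial.transform import Rotation as R
from scipy.optimize import least_squares
D=[([1.035,.4777,.0223,1.5563,-.0115,1.1093,-.0831],[.2798,-.6137,.2304],[-.0004,.8411,-.5409,-.0007]),
([-0.173,0.367,-0.449,1.956,0.204,0.871,-2.399],[.4810,.2175,.1555],[-.001,-.671,.741,0]),
([-0.223,0.494,-0.403,2.004,0.296,0.696,-2.482],[.4854,.2215,.0693],[.002,-.671,.741,-.001]),
([0.057,0.095,0.078,1.173,-0.008,1.866,-1.706],[.4949,-.125,.6403],[.002,-.606,.795,-.003]),
([-.581,.103,.836,1.117,-.079,1.912,-1.617],[.4959,-.1259,.6785],[.012,-.606,.795,-.017]),
([-.803,.046,1.014,.965,-.035,1.915,-1.647],[.4957,-.1246,.7711],[.075,-.603,.789,-.092]),
([-.911,-.191,.835,1.435,.209,1.605,-1.877],[.4945,-.1264,.6192],[.075,-.602,.79,-.091]),
([-.803,.061,1.121,.815,-.083,1.916,-1.577],[.4939,-.1502,.8404],[.119,-.595,.781,-.148]),
([-.942,-.203,.865,1.123,.285,1.722,-1.796],[.4929,-.1772,.7722],[.133,-.589,.779,-.168]),
([-.88,-.015,.889,2.08,.191,.67,-1.967],[.562,-.0951,.3039],[.127,-.587,.782,-.167]),
([-.432,.414,.596,2.073,-.49,.323,-1.349],[.6384,-.1203,.1473],[.133,-.585,.782,-.168]),
([-.308,.503,.461,2.05,-.569,.244,-1.274],[.6563,-.126,.0991],[.132,-.585,.782,-.168]),
([-.27,.534,.42,2.04,-.593,.218,-1.251],[.662,-.1286,.083],[.131,-.585,.783,-.167]),
([-1.191,-.136,1.127,2.172,.39,.655,-2.148],[.5347,-.0844,.2794],[.132,-.593,.778,-.161]),
([-1.326,-.335,1.452,1.854,-.064,1.19,-.33],[.5026,-.1103,.3823],[-.201,.949,-.238,.046]),
([-1.38,-.335,1.455,1.804,-.065,1.322,-.029],[.4855,-.0886,.4012],[-.196,.978,-.059,.03]),
([-1.385,-.336,1.455,1.758,-.039,1.315,-.044],[.5058,-.1024,.4198],[-.184,.979,-.065,.054]),
([-1.619,-.305,1.442,1.845,-.036,1.145,-.274],[.5322,.0404,.3869],[-.184,.979,-.065,.054]),
([-2.004,-.335,1.453,1.894,.161,.923,-.715],[.5492,.2153,.3648],[-.184,.976,-.071,.094])]
rz=lambda a:R.from_euler('z',a).as_matrix(); ry=lambda a:R.from_euler('y',a).as_matrix()
def fk(q,P,S,full=False):
    yaw,h,L1,L2,L3,a1,a2,a3,y7=P
    s1,s3,s5,s7=S
    A=rz(yaw+s1*q[0]);p=np.array([0,0,h])+A@[a1,0,0]
    A=A@ry(q[1]);p=p+A@[0,0,0];A=A@rz(s3*q[2]);e0=p
    p=p+A@[a2,0,L1];el=p;A=A@ry(q[3])@rz(s5*q[4]);p=p+A@[-a2 if False else 0,0,L2];wr=p
    A=A@ry(q[5]);p=p+A@[a3,0,L3];A=A@rz(s7*q[6]+y7)
    return (p,A,el,wr) if full else (p,A)
def res(P,S):
    r=[]
    for q,x,o in D:
        p,A=fk(q,P,S);B=R.from_quat([o[1],o[2],o[3],o[0]]).as_matrix()
        r+=list(p-x)+list(.3*(A-B).ravel())
    return np.array(r)
if __name__=="__main__":
    out=[]
    for S in itertools.product((1,-1),repeat=4):
      for y7 in(0,1.57,3.14,-1.57):
        f=least_squares(res,[0,.35,.45,.45,.3,0,0,0,y7],args=(S,));out.append((f.cost,S,f.x))
    out.sort(key=lambda t:t[0])
    for c,S,x in out[:3]:print(c,S,x.round(4))
    r=res(out[0][2],out[0][1]).reshape(-1,12);print((np.abs(r[:,:3]).max(1)*1000).round(1))
    np.save("kin.npy",np.r_[out[0][2],out[0][1]])
E
python3 kin.py
```

```text
0.003258386425392662 (-1, -1, -1, -1) [-7.9800e-02  3.3380e-01  5.2390e-01  4.7680e-01  3.6330e-01 -7.0000e-03
  2.1000e-03 -1.4500e-02  3.0661e+00]
0.0032583864253945055 (-1, -1, -1, -1) [-7.9800e-02  3.3380e-01  5.2390e-01  4.7680e-01  3.6330e-01 -7.0000e-03
  2.1000e-03 -1.4500e-02  3.0661e+00]
0.00325838642539469 (-1, -1, -1, -1) [-7.9800e-02  3.3380e-01  5.2390e-01  4.7680e-01  3.6330e-01 -7.0000e-03
  2.1000e-03 -1.4500e-02 -3.2171e+00]
[ 8.6 27.5 28.4 19.4  7.7  2.1  8.7  3.3  9.4  0.8 11.2 10.4 10.4  4.9
  7.7  9.   8.8  7.1 11.1]
```

```bash
cat > kin2.py <<'E'
from kin import *
S=(-1,-1,-1,-1)
def fk2(q,P,full=False):
    yaw,y7=P[:2];o=np.array(P[2:23]).reshape(7,3)
    A=rz(yaw-q[0]);p=A@o[0]
    A=A@ry(q[1]);p=p+A@o[1];A=A@rz(-q[2]);p=p+A@o[2];el=p
    A=A@ry(q[3]);p=p+A@o[3];A=A@rz(-q[4]);p=p+A@o[4];wr=p
    A=A@ry(q[5]);p=p+A@o[5];A=A@rz(-q[6]+y7);p=p+A@o[6]
    return (p,A,el,wr) if full else (p,A)
P0=np.r_[0,3.066,0,0,.33,0,0,.2,0,0,.32,0,0,.2,0,0,.27,0,0,.1,0,0,.26]
def res2(P):
    r=[]
    for q,x,o in D:
        p,A=fk2(q,P);B=R.from_quat([o[1],o[2],o[3],o[0]]).as_matrix()
        r+=list((p-x)/.002)+list((A-B).ravel()/.004)
    return np.r_[np.array(r),(P-P0)[2:]/.1*.3]
def get():return np.load("kin2.npy")
if __name__=="__main__":
    f=least_squares(res2,P0,loss="soft_l1");print(f.cost,f.x[:2].round(4));print(f.x[2:].reshape(7,3).round(3))
    r=f.fun[:len(D)*12].reshape(-1,12);print((np.abs(r[:,:3]).max(1)*2).round(1),np.abs(r[:,3:]*.004).max(1).round(3))
    np.save("kin2.npy",f.x)
E
python3 kin2.py
```

```text
4.797922086332318 [4.0000e-04 3.1418e+00]
[[ 0.001 -0.015  0.288]
 [-0.    -0.015  0.21 ]
 [ 0.001 -0.016  0.33 ]
 [ 0.    -0.016  0.201]
 [-0.    -0.     0.271]
 [ 0.    -0.     0.084]
 [-0.     0.     0.244]]
[0.3 1.6 0.6 0.4 0.2 0.2 0.2 0.5 0.3 0.4 0.2 0.3 0.2 0.2 0.2 0.2 0.1 0.2
 0.3] [0.    0.006 0.001 0.002 0.001 0.001 0.002 0.001 0.001 0.002 0.001 0.002
 0.001 0.001 0.001 0.    0.002 0.001 0.001]
```

```bash
cat > sim.py <<'E'
from kin2 import *
P=get()
LO=np.array([-2.96,-.34,-1.41,.24,-1.37,.17,-2.96])+.004;HI=np.array([2.96,2.1,1.46,2.44,4.51,1.92,2.96])-.004
VM=np.array([2.39,2.39,3.14,3.14,3.14,3.14,3.14])*.7*.125
def err(q,p,A):
    p1,A1=fk2(q,P);return np.r_[p-p1,R.from_matrix(A@A1.T).as_rotvec()]
def jac(q):
    p,A=fk2(q,P);J=np.zeros((6,7))
    for i in range(7):
        d=q.copy();d[i]+=1e-5;p1,A1=fk2(d,P);J[:3,i]=(p1-p)/1e-5;J[3:,i]=R.from_matrix(A1@A.T).as_rotvec()/1e-5
    return J
def ik(q,p,A,wr=1.,lam=.02,n=30):
    q0=q.copy();q=q.copy();W=np.diag([1,1,1,wr,wr,wr])
    for _ in range(n):
        e=W@err(q,p,A)
        if np.linalg.norm(e)<1e-4:break
        J=W@jac(q);dq=J.T@np.linalg.solve(J@J.T+lam**2*np.eye(6),e)
        q=np.clip(q+dq,LO,HI)
    return q
def row(q,d,turn,**k):
    p,A=fk2(q,P);p2=p+np.array(d)/1000;A2=rz(turn)@A
    q2=ik(q,p2,A2,**k)
    s=np.max(np.abs(q2-q)/VM)
    if s>1:q2=q+(q2-q)/s
    return q2
def run(q,rows,**k):
    q=np.array(q,float)
    for d,t in rows:q=row(q,d,t,**k)
    return q
def show(q):
    p,A=fk2(q,P);return q.round(2),p.round(3),A[:,2].round(3),np.arctan2(A[1,0],A[0,0]).round(2)
if __name__=="__main__":
    tests=[(D[3][0],[((0,0,50),0)]*3,4),(D[4][0],[((0,0,60),0)]*4,5),(D[5][0],[((0,0,-50),0)]*3,6),
     (D[8][0],[((5,9,-52),-.015)]+[((5,9,-52),0)]*4+[((6,9,-52),0),((10,8,-51),0),((15,8,-51),0),((15,8,-51),0)],9),
     (D[9][0],[((14.7,-4.6,-32.6),0)]*5,10),
     (D[13][0],[((-12,-12,50),.18)]*2+[((-12,-12,20),.18)]+[((0,0,0),.18)]*5,14),(D[16][0],[((3,25,-4),0),((6,35,-8),0),((8,40,-10),0),((10,40,-10),0)],17),(D[17][0],[((22,35,-12),0)]+[((25,38,-13),0)]*3+[((25,35,-13),0)],18)]
    for k in(dict(wr=1.,lam=.02),dict(wr=.3,lam=.02),dict(wr=1,lam=.1),dict(wr=.3,lam=.1)):
        print(k)
        for q,r,i in tests:
            q2=run(q,r,**k);print(i,np.abs(q2-D[i][0]).max().round(2),(q2-D[i][0]).round(2))
E
python3 sim.py
```

```text
{'wr': 1.0, 'lam': 0.02}
4 0.59 [ 0.58  0.18 -0.59 -0.56 -0.02  0.   -0.05]
5 0.96 [ 0.96  0.49 -0.31 -0.66 -0.6   0.   -0.06]
6 0.02 [-0.02 -0.    0.01 -0.    0.01  0.   -0.01]
9 0.11 [-0.1  -0.02  0.11  0.    0.02 -0.   -0.02]
10 0.02 [-0.    0.01 -0.01  0.    0.02 -0.   -0.02]
14 0.03 [-0.03 -0.    0.   -0.01  0.02  0.01 -0.  ]
17 0.03 [ 0.01  0.02  0.01 -0.   -0.02  0.    0.03]
18 0.63 [-0.63 -0.    0.   -0.2   0.42  0.19 -0.19]
{'wr': 0.3, 'lam': 0.02}
4 0.59 [ 0.58  0.18 -0.59 -0.56 -0.02  0.   -0.05]
5 0.96 [ 0.96  0.48 -0.31 -0.67 -0.6   0.   -0.06]
6 0.01 [-0.01 -0.    0.01 -0.    0.    0.   -0.  ]
9 0.1 [-0.1  -0.02  0.1   0.    0.02 -0.   -0.02]
10 0.02 [ 0.    0.01 -0.01  0.    0.02 -0.   -0.02]
14 0.03 [-0.03 -0.    0.   -0.01  0.02  0.01 -0.  ]
17 0.03 [ 0.01  0.02  0.01 -0.   -0.02  0.    0.03]
18 0.63 [-0.63 -0.    0.   -0.2   0.42  0.18 -0.19]
{'wr': 1, 'lam': 0.1}
4 0.62 [ 0.58  0.15 -0.62 -0.48  0.    0.   -0.05]
5 0.84 [ 0.84  0.39 -0.31 -0.72 -0.47  0.    0.04]
6 0.03 [ 0.03  0.01 -0.02 -0.01 -0.01 -0.    0.01]
9 0.09 [-0.09 -0.02  0.09  0.    0.02 -0.   -0.01]
10 0.06 [ 0.02  0.   -0.04  0.    0.06 -0.01 -0.06]
14 0.02 [-0.02 -0.    0.   -0.01  0.02  0.01  0.  ]
17 0.03 [ 0.01  0.02  0.01 -0.   -0.03  0.    0.03]
18 0.55 [-0.55 -0.    0.   -0.17  0.37  0.16 -0.17]
{'wr': 0.3, 'lam': 0.1}
4 0.64 [ 0.59  0.12 -0.64 -0.44  0.02  0.   -0.06]
5 0.79 [ 0.79  0.34 -0.3  -0.72 -0.43  0.    0.05]
6 0.03 [ 0.03  0.01 -0.02 -0.01 -0.01 -0.    0.01]
9 0.09 [-0.08 -0.01  0.09  0.    0.02 -0.   -0.01]
10 0.1 [ 0.04 -0.   -0.06  0.    0.1  -0.01 -0.09]
14 0.02 [-0.02 -0.    0.   -0.01  0.02  0.01  0.  ]
17 0.04 [ 0.01  0.03  0.01 -0.   -0.04 -0.    0.04]
18 0.49 [-0.49 -0.    0.   -0.14  0.37  0.08 -0.18]
```

```bash
cat > sim2.py <<'E'
import sim; from sim import *
def ik_b(q,p,A,wr=.3,lam=.01,n=0):
    W=np.array([1,1,1,wr,wr,wr])
    f=least_squares(lambda x:np.r_[W*err(x,p,A),lam*(x-q)],np.clip(q,LO+1e-6,HI-1e-6),bounds=(LO,HI),max_nfev=60)
    return f.x
def ik_n(q,p,A,wr=1.,lam=.02,n=5):
    # DLS, few iterations with locked joints at limits
    q=q.copy();W=np.diag([1,1,1,wr,wr,wr]);
    for _ in range(n):
        e=W@err(q,p,A);J=W@jac(q);free=np.ones(7,bool)
        for _ in range(7):
            Jf=J[:,free];dq=np.zeros(7);dq[free]=Jf.T@np.linalg.solve(Jf@Jf.T+lam**2*np.eye(6),e)
            bad=free&((q+dq<LO)&(dq<0)|(q+dq>HI)&(dq>0))
            if not bad.any():break
            free&=~bad
        q=np.clip(q+dq,LO,HI)
    return q
T=[(D[3][0],[((0,0,50),0)]*3,4),(D[4][0],[((0,0,60),0)]*4,5),
     (D[13][0],[((-12,-12,50),.18)]*2+[((-12,-12,20),.18)]+[((0,0,0),.18)]*5,14),(D[14][0],[((8,0,0),.05),((10,0,0),.1),((10,0,0),.12),((10,0,0),.12)],15),(D[15][0],[((15,-10,0),0)]+[((20,-10,0),0)]*3,16),(D[17][0],[((22,35,-12),0)]+[((25,38,-13),0)]*3+[((25,35,-13),0)],18)]
if __name__=="__main__":
  for fn,k in((ik_b,dict(wr=.3,lam=.01)),(ik_b,dict(wr=1,lam=.01)),(ik_b,dict(wr=.1,lam=.01)),(ik_n,dict(n=1,lam=.05)),(ik_n,dict(n=5,lam=.05,wr=.3)),(sim.ik,dict(n=1,lam=.05)),(sim.ik,dict(n=3,lam=.05)),(sim.ik,dict(n=8,lam=.05,wr=.3))):
    bak=sim.ik;sim.ik=fn
    print(fn.__name__,k)
    for q,r,i in T:
        q2=run(q,r,**k);print(i,np.abs(q2-D[i][0]).max().round(2),(q2-D[i][0]).round(2))
    sim.ik=bak
E
python3 sim2.py
```

```text
ik_b {'wr': 0.3, 'lam': 0.01}
4 0.29 [ 0.21 -0.05 -0.29 -0.13  0.05  0.   -0.06]
5 0.21 [-0.16  0.01  0.21 -0.16 -0.03  0.    0.02]
14 0.02 [ 0.   -0.    0.   -0.01  0.01  0.01  0.02]
15 0.09 [-0.   -0.    0.    0.01  0.03 -0.09 -0.  ]
16 0.09 [-0.    0.    0.    0.01  0.04 -0.09 -0.01]
18 0.16 [-0.01 -0.    0.    0.05  0.14 -0.16 -0.11]
ik_b {'wr': 1, 'lam': 0.01}
4 0.04 [ 0.02 -0.02 -0.04  0.    0.01  0.   -0.02]
5 0.21 [-0.17  0.02  0.21  0.1  -0.03  0.    0.04]
14 0.02 [ 0.   -0.    0.   -0.01  0.    0.02  0.02]
15 0.03 [-0.01 -0.    0.   -0.01 -0.01  0.03  0.  ]
16 0.03 [-0.    0.    0.   -0.   -0.01  0.03  0.01]
18 0.05 [ 0.   -0.    0.   -0.01 -0.04  0.05  0.03]
ik_b {'wr': 0.1, 'lam': 0.01}
4 0.65 [ 0.54 -0.05 -0.65 -0.21  0.07  0.   -0.09]
5 0.3 [ 0.15  0.01 -0.11 -0.3  -0.04  0.    0.  ]
14 0.04 [ 0.03 -0.   -0.04 -0.    0.02 -0.   -0.  ]
15 0.2 [-0.   -0.    0.    0.04  0.06 -0.2  -0.02]
16 0.2 [-0.01  0.    0.    0.04  0.09 -0.2  -0.03]
18 0.53 [-0.02 -0.    0.    0.17  0.53 -0.41 -0.46]
ik_n {'n': 1, 'lam': 0.05}
4 0.66 [ 0.54 -0.05 -0.66  0.04  0.07 -0.05 -0.09]
5 0.15 
[... 913 characters left out ...]
18 -0.07  0.06  0.25]
ik {'n': 3, 'lam': 0.05}
4 0.71 [ 0.64  0.17 -0.71 -0.54  0.03  0.   -0.07]
5 0.91 [ 0.91  0.45 -0.24 -0.68 -0.6   0.   -0.  ]
14 0.42 [ 0.02 -0.   -0.29  0.11  0.42 -0.11 -0.27]
15 0.34 [-0.34 -0.    0.   -0.09  0.17  0.02 -0.1 ]
16 0.35 [-0.35  0.    0.   -0.1   0.16  0.05 -0.08]
18 0.6 [-0.6  -0.    0.   -0.19  0.18  0.09  0.02]
ik {'n': 8, 'lam': 0.05, 'wr': 0.3}
4 0.69 [ 0.63  0.16 -0.69 -0.52  0.03  0.   -0.07]
5 0.91 [ 0.91  0.43 -0.27 -0.71 -0.58  0.    0.  ]
14 0.14 [ 0.   -0.   -0.09  0.02  0.14 -0.04 -0.04]
15 0.33 [-0.33 -0.    0.   -0.09  0.17  0.01 -0.1 ]
16 0.34 [-0.34  0.    0.   -0.1   0.19  0.05 -0.11]
18 0.6 [-0.6  -0.    0.   -0.18  0.38  0.14 -0.16]
```

```bash
cat > fast.py <<'E'
from sim import *
from scipy.optimize import lsq_linear
o_=np.array(P[2:23]).reshape(7,3);yaw_,y7_=P[:2]
def _rz(a):c,s=np.cos(a),np.sin(a);return np.array([[c,-s,0],[s,c,0],[0,0,1.]])
def _ry(a):c,s=np.cos(a),np.sin(a);return np.array([[c,0,s],[0,1.,0],[-s,0,c]])
def fkj(q):
    ax=[];og=[];p=np.zeros(3);A=np.eye(3)
    for i in range(7):
        if i%2==0: ax.append(-A[:,2]);og.append(p);A=A@_rz((yaw_ if i==0 else y7_ if i==6 else 0)-q[i])
        else: ax.append(A[:,1]);og.append(p);A=A@_ry(q[i])
        p=p+A@o_[i]
    J=np.array([np.r_[np.cross(a,p-g),a] for a,g in zip(ax,og)]).T
    return p,A,J,og
def rv(M):
    return cv2.Rodrigues(M)[0][:,0]
import cv2
WR=.75;LAM=.01
def ikf(q0,p,A,it=8):
    q=q0.copy();W=np.array([1,1,1,WR,WR,WR])
    for k in range(it):
        p1,A1,J,_=fkj(q);e=np.r_[p-p1,rv(A@A1.T)]*W
        M=np.vstack([J*W[:,None],LAM*np.eye(7)]);b=np.r_[e,LAM*(q0-q)]
        free=np.ones(7,bool);fix=np.zeros(7)
        for _ in range(6):
            dq=fix.copy();dq[free]=np.linalg.lstsq(M[:,free],b-M@fix,rcond=None)[0]
            bad=free&((q+dq<LO-1e-9)|(q+dq>HI+1e-9))
            if not bad.any():break
            fix[bad]=np.clip(q+dq,LO,HI)[bad]-q[bad];free&=~bad
        s=max(1,np.abs(dq).max()/.3);q=np.clip(q+dq/s,LO,HI)
        if np.abs(dq).max()<1e-4:break
    return q
def rowf(q,d,turn):
    p,A,_,_=fkj(q);q2=ikf(q,p+np.array(d)/1000,_rz(turn)@A);s=np.max(np.abs(q2-q)/VM)
    return q+(q2-q)/s if s>1 else q2
def runf(q,rows):
    q=np.array(q,float)
    for d,t in rows:q=rowf(q,d,t)
    return q
if __name__=="__main__":
    from sim2 import T
    import time
    t=time.time()
    for q,r,i in T:
        q2=runf(q,r);print(i,np.abs(q2-D[i][0]).max().round(2),(q2-D[i][0]).round(2))
    print(time.time()-t)
E
python3 fast.py
```

```text
4 0.13 [ 0.08 -0.03 -0.13 -0.02  0.03  0.   -0.03]
5 0.17 [ 0.11 -0.02 -0.17  0.05  0.03  0.   -0.04]
14 0.02 [ 0.   -0.    0.   -0.01  0.    0.02  0.02]
15 0.02 [-0.01 -0.    0.   -0.   -0.01  0.02  0.  ]
16 0.02 [-0.    0.    0.   -0.   -0.01  0.02  0.  ]
18 0.03 [ 0.   -0.    0.   -0.01 -0.02  0.03  0.01]
0.22207117080688477
```

```bash
cat > beam.py <<'E'
from fast import *
from station import get_obs
import itertools,sys,time
q0=np.clip(get_obs()["q"],LO,HI);print(q0.round(3))
dirs=[(0,0,0),(40,0,0),(-40,0,0),(0,40,0),(0,-40,0),(0,0,40),(0,0,-40),(28,0,28),(-28,0,28),(28,0,-28)]
acts=[(d,t) for d in dirs for t in(-.12,0,.12) if any(d) or t]
def ok(q):
    p,A,J,og=fkj(q)
    r=np.hypot(*p[:2]);w=og[5]
    if not(.30<p[2]<.9 and .40<r<.85 and w[2]>.35):return False
    if p[2]<.5 and p[1]<.05 and p[0]>.45:return False
    return True
def feat(q):
    p,A,_,_=fkj(q);lean=np.arccos(np.clip(-A[2,2],-1,1));x=np.arctan2(A[1,0],A[0,0]);dx=(x+1.67+np.pi)%(2*np.pi)-np.pi
    return lean,dx,p
def cost(q):
    l,dx,p=feat(q);return l+.06*abs(dx)+.05*max(0,abs(q[2])-.5)
beam=[(cost(q0),q0,[])];best=beam[0];t0=time.time()
for dep in range(22):
    nx={}
    for c,q,h in beam:
        for a in acts:
            q2=rowf(rowf(q,*a),*a)
            if not ok(q2) :continue
            c2=cost(q2);k=tuple((q2/.08).round().astype(int))
            if k not in nx or nx[k][0]>c2:nx[k]=(c2,q2,h+[a])
    cand=sorted(nx.values(),key=lambda t:t[0]);
    # diversity: half best, half random
    rng=np.random.default_rng(dep);beam=cand[:35]+[cand[i] for i in rng.choice(len(cand),min(35,len(cand)),replace=False)]
    l,dx,p=feat(cand[0][1]);print(dep,round(cand[0][0],3),"lean",l.round(3),"dx",dx.round(2),p.round(3),cand[0][1].round(2),round(time.time()-t0))
    if cand[0][0]<best[0]:best=cand[0]
    if time.time()-t0>500:break
import pickle;pickle.dump(best,open("best.pkl","wb"))
for a in best[2]:print(a)
E
timeout 560 python3 beam.py
```

```text
[-2.004 -0.335  1.453  1.894  0.161  0.923 -0.715]
0 0.514 lean 0.416 dx 1.27 [0.474 0.216 0.365] [-1.61 -0.33  0.94  2.05  0.27  0.88 -1.15] 0
1 0.477 lean 0.416 dx 1.03 [0.418 0.216 0.419] [-1.23 -0.34  0.44  2.04  0.27  1.01 -1.49] 13
2 0.459 lean 0.41 dx 0.81 [0.401 0.216 0.363] [-1.36 -0.34  0.46  2.16  0.44  0.97 -1.91] 33
3 0.444 lean 0.41 dx 0.57 [0.346 0.217 0.419] [-1.   -0.34  0.03  2.08  0.35  1.15 -2.15] 55
4 0.417 lean 0.392 dx 0.4 [0.397 0.217 0.304] [-1.45 -0.21  0.51  2.21  0.53  0.95 -2.46] 78
5 0.397 lean 0.37 dx 0.45 [0.381 0.123 0.473] [-0.54 -0.34 -0.1   1.95  0.22  1.25 -1.87] 105
6 0.364 lean 0.363 dx -0.02 [0.346 0.287 0.312] [-1.33 -0.03  0.22  2.06  0.41  1.15 -2.94] 133
7 0.35 lean 0.34 dx -0.16 [0.357 0.275 0.372] [-0.91 -0.03 -0.13  1.92  0.35  1.31 -2.95] 162
8 0.305 lean 0.295 dx -0.17 [0.373 0.312 0.321] [-1.11  0.07  0.09  1.92  0.31  1.2  -2.96] 183
9 0.243 lean 0.238 dx -0.08 [0.287 0.343 0.361] [-1.28  0.03  0.12  1.87  0.21  1.37 -2.96] 201
10 0.201 lean 0.185 dx -0.27 [0.293 0.283 0.346] [-1.07  0.    0.07  1.92  0.09  1.38 -2.96] 219
11 0.141 l
[... 779 characters left out ...]
dx 0.05 [0.358 0.358 0.373] [-0.46  0.12 -0.49  1.73  0.07  1.31 -2.59] 374
20 0.013 lean 0.009 dx 0.05 [0.382 0.358 0.301] [-0.48  0.19 -0.46  1.81  0.1   1.16 -2.59] 389
21 0.013 lean 0.009 dx 0.05 [0.382 0.438 0.301] [-0.59  0.3  -0.47  1.68  0.15  1.2  -2.71] 403
((0, 0, 0), -0.12)
((-40, 0, 0), -0.12)
((28, 0, -28), -0.12)
((-40, 0, 0), -0.12)
((-40, 0, 0), -0.12)
((0, 40, 0), -0.12)
((-40, 0, 0), -0.12)
((-40, 0, 0), -0.12)
((0, 0, -40), -0.12)
((0, 40, 0), -0.12)
((0, 40, 0), 0)
((-40, 0, 0), -0.12)
((-28, 0, 28), -0.12)
((0, 0, -40), -0.12)
((0, 0, 40), -0.12)
((28, 0, 28), 0.12)
((-28, 0, 28), 0.12)
((0, 0, -40), 0.12)
((0, 0, -40), 0)
((0, 40, 0), 0)
((0, 40, 0), 0)
((0, 40, 0), 0)
```

```bash
cat > rep.py <<'E'
from fast import *
import pickle
best=pickle.load(open("best.pkl","rb"))
def feat(q):
    p,A,_,og=fkj(q);lean=np.arccos(np.clip(-A[2,2],-1,1));x=np.arctan2(A[1,0],A[0,0]);dx=(x+1.67+np.pi)%(2*np.pi)-np.pi
    return lean.round(3),dx.round(2),p.round(3),"el",og[3].round(2),"wr",og[5].round(2)
for n in(2,3,4):
    q=np.clip(np.array([-2.004,-0.335,1.453,1.894,0.161,0.923,-0.715]),LO,HI);mx=0
    for i,(d,t) in enumerate(best[2][:18]):
        for _ in range(n):
            q2=rowf(q,np.array(d)*2/n,t*2/n);mx=max(mx,(np.abs(q2-q)/VM).max());q=q2
        if n==2: print(i,d,t,*feat(q),q.round(2))
    print(n,*feat(q),q.round(2),mx)
E
python3 rep.py
```

```text
0 (0, 0, 0) -0.12 0.415 1.25 [0.549 0.215 0.365] el [ 0.07 -0.11  0.81] wr [0.46 0.12 0.66] [-1.89 -0.2   1.39  1.93  0.1   0.85 -0.9 ]
1 (-40, 0, 0) -0.12 0.41 1.05 [0.48  0.216 0.363] el [ 0.04 -0.16  0.8 ] wr [0.37 0.14 0.66] [-1.57 -0.28  0.88  2.06  0.33  0.87 -1.42]
2 (28, 0, -28) -0.12 0.41 0.81 [0.536 0.216 0.307] el [ 0.04 -0.01  0.83] wr [0.41 0.17 0.61] [-1.53  0.01  1.03  2.06  0.09  0.68 -1.39]
3 (-40, 0, 0) -0.12 0.393 0.64 [0.475 0.217 0.304] el [ 0.03 -0.08  0.82] wr [0.35 0.19 0.61] [-1.47 -0.12  0.77  2.14  0.39  0.78 -1.94]
4 (-40, 0, 0) -0.12 0.392 0.4 [0.397 0.217 0.304] el [ 0.03 -0.12  0.82] wr [0.27 0.22 0.61] [-1.45 -0.21  0.51  2.21  0.53  0.95 -2.46]
5 (0, 40, 0) -0.12 0.392 0.16 [0.397 0.297 0.304] el [ 0.04 -0.01  0.83] wr [0.28 0.33 0.61] [-1.49 -0.    0.48  2.07  0.45  1.02 -2.72]
6 (-40, 0, 0) -0.12 0.367 -0.01 [0.348 0.288 0.311] el [ 0.04 -0.03  0.83] wr [0.24 0.34 0.62] [-1.33 -0.03  0.22  2.07  0.41  1.14 -2.94]
7 (-40, 0, 0) -0.12 0.358 -0.04 [0.34  0.277 0.319] el [ 0.02 -0.04  0.83] wr [0.24 0.33 0.63] [-0.91 -0.04 -0.18  2.06  0.39  1.15 -2.94]
[... 1074 characters left out ...]
0.34 -1.41  1.65 -0.17  1.55 -2.65]
16 (-28, 0, 28) 0.12 0.16 -0.6 [0.337 0.148 0.53 ] el [-0.14  0.1   0.8 ] wr [0.32 0.2  0.85] [ 0.82 -0.34 -1.07  1.64 -0.13  1.65 -2.5 ]
17 (0, 0, -40) 0.12 0.16 -0.36 [0.337 0.148 0.45 ] el [-0.15  0.08  0.8 ] wr [0.31 0.19 0.77] [ 0.7  -0.33 -1.03  1.83 -0.13  1.45 -2.32]
2 0.16 -0.36 [0.337 0.148 0.45 ] el [-0.15  0.08  0.8 ] wr [0.31 0.19 0.77] [ 0.7  -0.33 -1.03  1.83 -0.13  1.45 -2.32] 1.0000000000000002
3 0.165 -0.42 [0.333 0.134 0.498] el [-0.15  0.09  0.8 ] wr [0.32 0.19 0.82] [ 0.75 -0.34 -1.02  1.72 -0.12  1.58 -2.33] 1.0
4 0.134 -0.54 [0.335 0.103 0.469] el [-0.13  0.1   0.8 ] wr [0.34 0.15 0.79] [ 0.89 -0.33 -1.05  1.78 -0.16  1.57 -2.33] 1.0
```

{"method": "move_arm", "body": {"steps": [{"fingers":30,"translation":[0,0,0],"turn":-0.12},{"fingers":30,"translation":[0,0,0],"turn":-0.12},{"fingers":30,"translation":[-40,0,0],"turn":-0.12},{"fingers":30,"translation":[-40,0,0],"turn":-0.12},{"fingers":30,"translation":[28,0,-28],"turn":-0.12},{"fingers":30,"translation":[28,0,-28],"turn":-0.12}], "newtons": 80}}

```text
t: 20.48
eef_pos: [0.5528, 0.2148, 0.3101]
tool_rot: [-0.148, 0.903, -0.376, 0.145]
contact_force: [-0.0, 0.7, -2.5]
gripper_width: 0.45
```

```bash
python3 o.py
```

```text
t 20.48 p [0.5528 0.2148 0.3101] q [-1.493  0.058  1.066  2.029 -0.057  0.668 -1.19 ] F [-0.   0.7 -2.5] M [-0.22  0.66  0.06] w 38.4
zax [ 0.373  0.158 -0.914] xaz -0.819 xz 0.151
```

```bash
cat > plan.py <<'E'
from fast import *
from rep import feat
from station import get_obs
import time,pickle
q0=np.clip(get_obs()["q"],LO,HI);p0=fkj(q0)[0];out=[];t0=time.time()
rng=np.random.default_rng(0)
def lin(q,d,t,n):
    return [(np.array(d)/n,t/n)]*n
while time.time()-t0<420:
    X=np.array([rng.uniform(.5,.75),rng.uniform(.05,.35),rng.uniform(.25,.5)]);th=rng.uniform(-4.2,4.2)
    d=(X-p0)*1000;n=max(2,int(np.ceil(np.abs(d).max()/35)))
    rows=lin(0,d,0,n)+lin(0,(0,0,0),th,int(np.ceil(abs(th)/.14)))
    q=q0
    for r in rows:q=rowf(q,*r)
    dv=np.array([rng.uniform(-15,15),rng.uniform(-15,15),40]);
    for k in range(18):
        q=rowf(q,dv,0);rows=rows+[(dv,0)]
        l=feat(q)[0]
        if len(out)<1 or True: out.append((l+.002*len(rows)/4,l,len(rows),X,th,dv,k,q))
out.sort(key=lambda t:t[0]);seen=set()
for o in out[:400]:
    if (o[4]) in seen:continue
    seen.add(o[4]);print(o[1],o[2],o[3].round(3),round(o[4],2),o[5].round(0),o[6],o[7].round(2),feat(o[7])[1:3])
    if len(seen)>10:break
pickle.dump(out[:200],open("plan.pkl","wb"))
E
timeout 570 python3 plan.py | tail -12
```

```text
4 0.134 -0.54 [0.335 0.103 0.469] el [-0.13  0.1   0.8 ] wr [0.34 0.15 0.79] [ 0.89 -0.33 -1.05  1.78 -0.16  1.57 -2.33] 1.0
0.007 33 [0.601 0.311 0.36 ] 3.22 [ 2. -2. 40.] 6 [-0.95  0.33  0.61  0.95 -0.2   1.92  1.99] (np.float64(-2.18), array([0.539, 0.283, 0.637]))
0.008 39 [0.749 0.085 0.442] 4.02 [-7.  6. 40.] 3 [-0.36  0.35  0.15  0.88 -0.05  1.92  2.83] (np.float64(-1.54), array([0.624, 0.11 , 0.627]))
0.012 35 [0.726 0.136 0.274] 2.86 [ -8. -13.  40.] 8 [-0.32  0.26  0.24  0.98 -0.07  1.92  1.96] (np.float64(-2.54), array([0.585, 0.035, 0.64 ]))
0.016 34 [0.611 0.093 0.349] 3.02 [13. 12. 40.] 7 [-0.66  0.38  0.46  0.87 -0.16  1.92  1.96] (np.float64(-2.37), array([0.613, 0.189, 0.633]))
0.013 41 [0.593 0.175 0.293] 3.06 [-6. -3. 40.] 16 [-0.52 -0.01  0.1   1.23 -0.01  1.92  1.85] (np.float64(-2.35), array([0.431, 0.125, 0.666]))
0.016 36 [0.555 0.348 0.391] 3.34 [-4. -4. 40.] 7 [-1.05  0.15  0.44  1.1  -0.06  1.92  1.92] (np.float64(-2.06), array([0.442, 0.289, 0.652]))
0.016 36 [0.538 0.341 0.42 ] 3.37 [-4.  8. 40.] 6 [-0.96  0.22  0.21  1.03 -0.05  1.92  1.8 ] (np.float64(-2.03), array([0.428, 0.366, 0.644]))
0.013 44 [0.537 0.123 0.481] 3.41 [ 4. 12. 40.] 13 [-1.48  0.07  0.89  1.19 -0.07  1.92  1.99] (np.float64(-2.01), array([0.413, 0.264, 0.658]))
0.013 44 [0.561 0.126 0.497] 3.36 [ 2. -0. 40.] 12 [-1.57 -0.01  1.21  1.23  0.02  1.92  2.21] (np.float64(-2.06), array([0.46 , 0.116, 0.661]))
0.014 45 [0.527 0.052 0.369] 3.32 [ 0. 10. 40.] 15 [-1.46  0.01  0.95  1.22 -0.03  1.92  2.  ] (np.float64(-2.1), array([0.432, 0.198, 0.663]))
0.019 35 [0.726 0.246 0.368] 3.37 [-6. -0. 40.] 4 [-0.49  0.44  0.05  0.81 -0.02  1.92  2.13] (np.float64(-2.04), array([0.631, 0.24 , 0.603]))
```

{"method": "move_arm", "body": {"steps": [{"fingers":30,"translation":[33,5,11],"turn":0},{"fingers":30,"translation":[33,5,11],"turn":0},{"fingers":30,"translation":[33,5,11],"turn":0},{"fingers":30,"translation":[33,5,11],"turn":0},{"fingers":30,"translation":[33,5,11],"turn":0},{"fingers":30,"translation":[0,0,0],"turn":0.07},{"fingers":30,"translation":[0,0,0],"turn":0.14},{"fingers":30,"translation":[0,0,0],"turn":0.14}]}}

```text
t: 21.48
eef_pos: [0.7175, 0.2403, 0.3639]
tool_rot: [-0.17, 0.956, -0.209, 0.116]
contact_force: [-0.1, -0.1, -2.7]
gripper_width: 0.449
```

```bash
python3 o.py; sed -i 's/rng.uniform(.5,.75),rng.uniform(.05,.35),rng.uniform(.25,.5)/*(p0+rng.uniform(-.05,.05,3))/; s/rng.uniform(-4.2,4.2)/rng.uniform(2.,4.2)/; s/<420/<150/' plan.py; python3 plan.py | tail -11
```

```text
t 21.48 p [0.7175 0.2403 0.3639] q [-0.868  0.412  0.754  1.55  -0.597  0.987 -0.376] F [-0.1 -0.1 -2.7] M [-0.45  0.47 -0.  ] w 38.3
zax [ 0.293  0.276 -0.915] xaz -0.461 xz 0.151
0.005 30 [0.72  0.199 0.412] 3.26 [-15.   8.  40.] 3 [-0.58  0.35  0.2   0.88 -0.08  1.92  2.32] (np.float64(-1.88), array([0.59 , 0.227, 0.633]))
0.007 28 [0.686 0.286 0.394] 3.06 [ 9.  3. 40.] 3 [-0.65  0.52  0.35  0.72 -0.19  1.92  2.21] (np.float64(-1.99), array([0.652, 0.289, 0.597]))
0.007 30 [0.726 0.201 0.323] 2.69 [-12.  -4.  40.] 7 [-0.54  0.25  0.19  0.97 -0.05  1.92  1.89] (np.float64(-2.35), array([0.557, 0.175, 0.649]))
0.009 29 [0.734 0.213 0.385] 3.03 [-14. -14.  40.] 4 [-0.64  0.33  0.49  0.93 -0.16  1.92  2.35] (np.float64(-2.04), array([0.598, 0.147, 0.634]))
0.008 32 [0.675 0.228 0.331] 2.84 [-15.  10.  40.] 8 [-0.92  0.19  0.32  1.03 -0.06  1.92  1.78] (np.float64(-2.2), array([0.466, 0.302, 0.657]))
0.01 28 [0.75  0.245 0.319] 2.8 [-7. -9. 40.] 5 [-0.62  0.46  0.48  0.8  -0.22  1.92  2.11] (np.float64(-2.25), array([0.649, 0.198, 0.617]))
0.005 39 [0.763 0.262 0.405] 4.07 [  9. -11.  40.] 6 [-0.1   0.48 -0.5   0.79  0.23  1.92  2.96] (np.float64(-1.19), array([0.666, 0.171, 0.592]))
0.01 30 [0.682 0.265 0.381] 2.94 [-11.   5.  40.] 5 [-0.67  0.31  0.16  0.91 -0.06  1.92  1.97] (np.float64(-2.1), array([0.546, 0.283, 0.639]))
0.013 27 [0.699 0.195 0.414] 2.93 [ 5. -6. 40.] 3 [-0.58  0.44  0.46  0.81 -0.21  1.92  2.23] (np.float64(-2.15), array([0.647, 0.173, 0.622]))
0.012 29 [0.698 0.197 0.365] 2.75 [-10.   7.  40.] 6 [-0.64  0.28  0.21  0.94 -0.07  1.92  1.86] (np.float64(-2.29), array([0.552, 0.239, 0.646]))
0.013 29 [0.748 0.282 0.341] 3.19 [-2. 13. 40.] 3 [-0.61  0.62  0.23  0.63 -0.13  1.92  2.26] (np.float64(-1.89), array([0.682, 0.326, 0.562]))
```

{"method": "move_arm", "body": {"steps": [{"fingers":30,"translation":[-2,-4,0],"turn":0.14},{"fingers":30,"translation":[-2,-4,0],"turn":0.14},{"fingers":30,"translation":[-2,-4,0],"turn":0.14},{"fingers":30,"translation":[-2,-4,0],"turn":0.14},{"fingers":30,"translation":[-2,-4,0],"turn":0.14},{"fingers":30,"translation":[-2,-4,0],"turn":0.14},{"fingers":30,"translation":[-2,-4,0],"turn":0.14},{"fingers":30,"translation":[-2,-4,0],"turn":0.14},{"fingers":30,"translation":[-2,-4,0],"turn":0.14},{"fingers":30,"translation":[-2,-4,0],"turn":0.14}]}}

```text
t: 22.72
eef_pos: [0.6983, 0.1995, 0.364]
tool_rot: [-0.207, 0.866, 0.455, -0.021]
contact_force: [-0.4, 0.2, -1.2]
gripper_width: 0.448
```

```bash
python3 o.py;  sed -i 's/rng.uniform(2.,4.2)/rng.uniform(.6,2.2)/' plan.py; python3 plan.py | tail -11
```

```text
t 22.73 p [0.6983 0.1995 0.364 ] q [-0.41   0.624  0.398  1.14  -0.589  1.64   0.937] F [-0.4  0.2 -1.2] M [-0.52 -0.34 -0.03] w 38.3
zax [-0.224  0.339 -0.914] xaz 0.937 xz 0.152
0.007 19 [0.732 0.187 0.365] 1.5 [ 2.  9. 40.] 5 [-0.44  0.48  0.03  0.74 -0.02  1.92  2.  ] (np.float64(-2.19), array([0.658, 0.234, 0.604]))
0.008 18 [0.706 0.247 0.382] 1.55 [ 4. -4. 40.] 3 [-0.64  0.51  0.48  0.77 -0.24  1.92  2.21] (np.float64(-2.11), array([0.66 , 0.23 , 0.598]))
0.01 18 [0.708 0.201 0.397] 1.64 [-8. 13. 40.] 3 [-0.6   0.41  0.21  0.82 -0.08  1.92  2.17] (np.float64(-2.02), array([0.615, 0.251, 0.617]))
0.01 19 [0.724 0.245 0.399] 1.91 [-1.  7. 40.] 2 [-0.53  0.51  0.16  0.73 -0.09  1.92  2.36] (np.float64(-1.83), array([0.66 , 0.26 , 0.591]))
0.011 19 [0.682 0.192 0.411] 1.5 [-7. -8. 40.] 5 [-0.53  0.24  0.26  1.   -0.07  1.92  2.1 ] (np.float64(-2.2), array([0.559, 0.143, 0.643]))
0.012 19 [0.72  0.198 0.414] 1.84 [10. -7. 40.] 2 [-0.44  0.5   0.21  0.75 -0.1   1.92  2.45] (np.float64(-1.88), array([0.68 , 0.176, 0.596]))
0.012 20 [0.735 0.196 0.405] 1.83 [ 12. -11.  40.] 3 [-0.31  0.51  0.06  0.71 -0.04  1.92  2.5 ] (np.float64(-1.84), array([0.698, 0.144, 0.595]))
0.013 18 [0.649 0.229 0.339] 1.25 [  6. -14.  40.] 6 [-0.57  0.35  0.45  0.9  -0.17  1.92  2.02] (np.float64(-2.39), array([0.613, 0.135, 0.632]))
0.014 18 [0.727 0.164 0.354] 1.27 [-10.  -3.  40.] 5 [-0.62  0.34  0.45  0.93 -0.16  1.92  2.  ] (np.float64(-2.38), array([0.601, 0.154, 0.63 ]))
0.016 18 [0.741 0.168 0.403] 1.77 [10. -4. 40.] 2 [-0.4   0.54  0.22  0.71 -0.11  1.92  2.41] (np.float64(-1.95), array([0.703, 0.157, 0.583]))
0.016 19 [0.737 0.237 0.369] 1.73 [-1.  9. 40.] 3 [-0.57  0.53  0.22  0.69 -0.11  1.92  2.26] (np.float64(-1.94), array([0.668, 0.27 , 0.597]))
```

{"method": "move_arm", "body": {"steps": [{"fingers":30,"translation":[17,-6,0],"turn":0},{"fingers":30,"translation":[17,-6,0],"turn":0},{"fingers":30,"translation":[0,0,0],"turn":0.14},{"fingers":30,"translation":[0,0,0],"turn":0.14},{"fingers":30,"translation":[0,0,0],"turn":0.14},{"fingers":30,"translation":[0,0,0],"turn":0.14},{"fingers":30,"translation":[0,0,0],"turn":0.14},{"fingers":30,"translation":[0,0,0],"turn":0.14},{"fingers":30,"translation":[0,0,0],"turn":0.14},{"fingers":30,"translation":[0,0,0],"turn":0.14}]}}

```text
t: 23.98
eef_pos: [0.7142, 0.1858, 0.3437]
tool_rot: [-0.162, 0.51, 0.837, -0.113]
contact_force: [0.0, 0.4, -1.7]
gripper_width: 0.447
```

```bash
python3 o.py;  sed -i 's/rng.uniform(.6,2.2)/rng.uniform(.0,.9)/;s/rng.uniform(-15,15)/rng.uniform(-25,25)/g;s/rng.uniform(-.05,.05,3)/rng.uniform(-.02,.02,3)/' plan.py; python3 plan.py | tail -11
```

```text
t 23.98 p [0.7142 0.1858 0.3437] q [-0.338  0.8    0.099  0.82  -0.155  1.914  1.769] F [ 0.   0.4 -1.7] M [ 0.06 -0.58  0.03] w 38.2
zax [-0.386 -0.024 -0.922] xaz 2.018 xz 0.156
0.0 10 [0.708 0.182 0.345] 0.1 [ -5. -25.  40.] 6 [-0.26  0.3   0.18  0.93 -0.06  1.92  2.04] (np.float64(-2.47), array([0.608, 0.024, 0.639]))
0.004 9 [0.699 0.192 0.333] 0.15 [ 18. -16.  40.] 4 [-0.29  0.57  0.08  0.65 -0.05  1.92  1.95] (np.float64(-2.42), array([0.728, 0.131, 0.578]))
0.005 11 [0.728 0.173 0.359] 0.34 [-21.  19.  40.] 5 [-0.71  0.3   0.2   0.93 -0.07  1.92  1.84] (np.float64(-2.23), array([0.539, 0.285, 0.637]))
0.007 9 [0.718 0.177 0.363] 0.22 [-0. -2. 40.] 4 [-0.57  0.46  0.45  0.79 -0.21  1.92  2.03] (np.float64(-2.35), array([0.658, 0.176, 0.614]))
0.005 13 [0.694 0.19  0.354] 0.16 [-13. -15.  40.] 8 [-0.66  0.11  0.49  1.13 -0.06  1.92  2.02] (np.float64(-2.4), array([0.507, 0.065, 0.659]))
0.002 22 [0.734 0.176 0.355] 0.35 [-22. -11.  40.] 16 [-0.84  0.02  0.72  1.21 -0.01  1.92  2.29] (np.float64(-2.2), array([0.475, 0.01 , 0.662]))
0.007 14 [0.706 0.168 0.344] 0.31 [-17.  11.  40.] 8 [-0.9   0.17  0.37  1.07 -0.06  1.92  1.81] (np.float64(-2.25), array([0.476, 0.258, 0.653]))
0.008 12 [0.72  0.186 0.325] 0.28 [-15.   9.  40.] 7 [-0.64  0.27  0.14  0.96 -0.05  1.92  1.81] (np.float64(-2.28), array([0.532, 0.256, 0.643]))
0.01 9 [0.733 0.189 0.337] 0.17 [  9. -15.  40.] 4 [-0.32  0.55  0.15  0.69 -0.07  1.92  1.99] (np.float64(-2.4), array([0.715, 0.127, 0.582]))
0.009 14 [0.705 0.197 0.335] 0.38 [-16.  19.  40.] 8 [-0.83  0.26  0.15  0.96 -0.05  1.92  1.74] (np.float64(-2.17), array([0.477, 0.346, 0.648]))
0.009 14 [0.716 0.205 0.332] 0.4 [-22.  15.  40.] 8 [-1.07  0.18  0.41  1.05 -0.07  1.92  1.77] (np.float64(-2.15), array([0.439, 0.329, 0.655]))
```

{"method": "move_arm", "body": {"steps": [{"fingers":30,"translation":[7,-6,8],"turn":0},{"fingers":30,"translation":[7,-6,8],"turn":0},{"fingers":30,"translation":[0,0,0],"turn":0.113},{"fingers":30,"translation":[0,0,0],"turn":0.113},{"fingers":30,"translation":[0,0,0],"turn":0.113},{"fingers":30,"translation":[-21,19,40],"turn":0},{"fingers":30,"translation":[-21,19,40],"turn":0},{"fingers":30,"translation":[-21,19,40],"turn":0},{"fingers":30,"translation":[-21,19,40],"turn":0}]}}

```text
t: 25.1
eef_pos: [0.6054, 0.2352, 0.4668]
tool_rot: [-0.105, 0.369, 0.917, -0.106]
contact_force: [0.4, 0.0, -1.1]
gripper_width: 0.45
```

```bash
python3 o.py
cat > fin.py <<'E'
from fast import *
from rep import feat
from station import get_obs
q0=np.clip(get_obs()["q"],LO,HI);rng=np.random.default_rng(0);out=[]
for i in range(4000):
    n=rng.integers(1,5);d=rng.uniform([-40,-40,-10],[40,40,50]);t=rng.uniform(-.15,.15);q=q0
    for _ in range(n):q=rowf(q,d,t)
    out.append((feat(q)[0]+.001*n,n,d.round(0),t.round(2),feat(q),q.round(2)))
out.sort(key=lambda o:o[0])
print("FIN")
for o in out[:6]:print(o)
E
python3 fin.py | sed '1,/FIN/d'
```

```text
t 25.1 p [0.6054 0.2352 0.4668] q [-0.607  0.532  0.279  1.012 -0.129  1.915  2.008] F [ 0.4  0.  -1.1] M [ 0.23 -0.45 -0.05] w 38.4
zax [-0.272 -0.117 -0.955] xaz 2.361 xz 0.115Traceback (most recent call last):
  File "fin.py", line 8, in <module>
    out.append((feat(q)[0]+.001*n,n,d.round(0),t.round(2),feat(q),q.round(2)))
                                               ^^^^^^^
AttributeError: 'float' object has no attribute 'round'
```

```bash
sed -i 's/t.round(2)/round(t,2)/;s/integers(1,5)/integers(2,7)/' fin.py; python3 fin.py | sed '1,/FIN/d'
```

```text
(np.float64(0.008), np.int64(4), array([21.,  1., 36.]), -0.03, (np.float64(0.004), np.float64(-2.34), array([0.622, 0.235, 0.619]), 'el', array([0.21, 0.07, 0.78]), 'wr', array([0.62, 0.23, 0.95])), array([-0.53,  0.41,  0.14,  0.81, -0.06,  1.92,  1.86]))
(np.float64(0.011), np.int64(4), array([ 3., 29., 42.]), 0.04, (np.float64(0.007), np.float64(-2.1), array([0.554, 0.331, 0.626]), 'el', array([0.16, 0.13, 0.79]), 'wr', array([0.55, 0.33, 0.95])), array([-0.89,  0.39,  0.46,  0.87, -0.17,  1.92,  2.  ]))
(np.float64(0.012), np.int64(6), array([12., -1., 24.]), -0.01, (np.float64(0.006), np.float64(-2.27), array([0.617, 0.226, 0.621]), 'el', array([0.19, 0.1 , 0.79]), 'wr', array([0.62, 0.23, 0.95])), array([-0.67,  0.41,  0.43,  0.84, -0.17,  1.92,  2.  ]))
(np.float64(0.013000000000000001), np.int64(5), array([ 4.,  3., 37.]), -0.02, (np.float64(0.008), np.float64(-2.33), array([0.554, 0.246, 0.643]), 'el', array([0.15, 0.06, 0.81]), 'wr', array([0.55, 0.24, 0.97])), array([-0.66,  0.29,  0.22,  0.93, -0.07,  1.92,  1.81]))
(np.float64(0.013999999999999999), np.int64(3), array([38., 26., 45.]), 0.01, (np.float64(0.011), np.float64(-2.21), array([0.642, 0.299, 0.596]), 'el', array([0.24, 0.11, 0.76]), 'wr', array([0.64, 0.3 , 0.92])), array([-0.61,  0.51,  0.18,  0.73, -0.08,  1.92,  1.92]))
(np.float64(0.013999999999999999), np.int64(5), array([12., 39., 14.]), 0.04, (np.float64(0.009), np.float64(-2.04), array([0.613, 0.419, 0.574]), 'el', array([0.23, 0.2 , 0.74]), 'wr', array([0.61, 0.42, 0.9 ])), array([-0.87,  0.6 ,  0.49,  0.67, -0.27,  1.92,  2.02]))
```

{"method": "move_arm", "body": {"steps": [{"fingers":30,"translation":[12,-1,24],"turn":-0.01},{"fingers":30,"translation":[12,-1,24],"turn":-0.01},{"fingers":30,"translation":[12,-1,24],"turn":-0.01},{"fingers":30,"translation":[12,-1,24],"turn":-0.01}]}}

```text
t: 25.6
eef_pos: [0.6261, 0.2196, 0.5039]
tool_rot: [-0.077, 0.389, 0.915, -0.077]
contact_force: [1.0, -0.3, -1.7]
gripper_width: 0.448
```

```bash
python3 o.py; sed -i 's/integers(2,7)/integers(1,5)/' fin.py; python3 fin.py | sed '1,/FIN/d'
```

```text
t 25.6 p [0.6261 0.2196 0.5039] q [-0.579  0.514  0.295  0.948 -0.134  1.915  2.002] F [ 1.  -0.3 -1.7] M [ 0.18 -0.33  0.04] w 38.3
zax [-0.2   -0.081 -0.976] xaz 2.33 xz 0.081
(np.float64(0.006), np.int64(3), array([-6., 34., 46.]), 0.01, (np.float64(0.003), np.float64(-2.24), array([0.557, 0.309, 0.63 ]), 'el', array([0.17, 0.09, 0.8 ]), 'wr', array([0.56, 0.31, 0.96])), array([-0.73,  0.36,  0.23,  0.87, -0.09,  1.92,  1.83]))
(np.float64(0.007), np.int64(3), array([37., 19., 18.]), -0.01, (np.float64(0.004), np.float64(-2.3), array([0.689, 0.272, 0.575]), 'el', array([0.28, 0.1 , 0.74]), 'wr', array([0.69, 0.27, 0.9 ])), array([-0.5 ,  0.58,  0.11,  0.65, -0.06,  1.92,  1.88]))
(np.float64(0.008), np.int64(3), array([ 0., 20., 45.]), -0.01, (np.float64(0.005), np.float64(-2.29), array([0.576, 0.273, 0.632]), 'el', array([0.18, 0.08, 0.8 ]), 'wr', array([0.57, 0.27, 0.96])), array([-0.67,  0.36,  0.23,  0.87, -0.09,  1.92,  1.83]))
(np.float64(0.008), np.int64(3), array([21., 24., 25.]), 0.0, (np.float64(0.005), np.float64(-2.27), array([0.644, 0.287, 0.597]), 'el', array([0.24, 0.11, 0.76]), 'wr', array([0.64, 0.29, 0.92])), array([-0.59,  0.5 ,  0.18,  0.73, -0.09,  1.92,  1.88]))
(np.float64(0.01), np.int64(4), array([ 35., -35.,  23.]), -0.08, (np.float64(0.006), np.float64(-2.6), array([0.713, 0.083, 0.589]), 'el', array([0.27, 0.02, 0.76]), 'wr', array([0.71, 0.08, 0.92])), array([-0.22,  0.52,  0.05,  0.7 , -0.03,  1.92,  1.83]))
(np.float64(0.01), np.int64(4), array([ 36., -36.,  37.]), -0.08, (np.float64(0.006), np.float64(-2.6), array([0.703, 0.075, 0.598]), 'el', array([0.26, 0.01, 0.76]), 'wr', array([0.7 , 0.07, 0.92])), array([-0.2 ,  0.5 ,  0.03,  0.72, -0.02,  1.92,  1.83]))
```

{"method": "move_arm", "body": {"steps": [{"fingers":30,"translation":[0,20,45],"turn":-0.01},{"fingers":30,"translation":[0,20,45],"turn":-0.01},{"fingers":30,"translation":[0,20,45],"turn":-0.01}]}}

```text
t: 25.98
eef_pos: [0.5941, 0.268, 0.5669]
tool_rot: [-0.041, 0.404, 0.913, -0.037]
contact_force: [-0.1, 0.5, -2.8]
gripper_width: 0.447
```

```bash
python3 o.py;  python3 fin.py | sed '1,/FIN/d'
```

```text
t 25.98 p [0.5941 0.268  0.5669] q [-0.654  0.434  0.269  0.915 -0.128  1.915  1.869] F [-0.1  0.5 -2.8] M [ 0.08 -0.19  0.  ] w 38.2
zax [-0.105 -0.035 -0.994] xaz 2.307 xz 0.045
(np.float64(0.004), np.int64(3), array([-38.,  19.,  48.]), 0.12, (np.float64(0.001), np.float64(-1.96), array([0.454, 0.312, 0.654]), 'el', array([0.1 , 0.05, 0.82]), 'wr', array([0.45, 0.31, 0.98])), array([-0.92,  0.19,  0.28,  1.05, -0.05,  1.92,  1.99]))
(np.float64(0.004), np.int64(2), array([27.,  5., 22.]), 0.05, (np.float64(0.002), np.float64(-2.19), array([0.622, 0.274, 0.61 ]), 'el', array([0.22, 0.08, 0.78]), 'wr', array([0.62, 0.27, 0.94])), array([-0.55,  0.44,  0.1 ,  0.78, -0.05,  1.92,  1.94]))
(np.float64(0.005), np.int64(3), array([-19.,   0.,  46.]), 0.07, (np.float64(0.002), np.float64(-2.11), array([0.513, 0.26 , 0.65 ]), 'el', array([0.12, 0.06, 0.81]), 'wr', array([0.51, 0.26, 0.98])), array([-0.84,  0.24,  0.39,  1.  , -0.1 ,  1.92,  2.01]))
(np.float64(0.005), np.int64(3), array([-26.,  26.,  38.]), 0.11, (np.float64(0.002), np.float64(-1.97), array([0.488, 0.335, 0.644]), 'el', array([0.13, 0.08, 0.81]), 'wr', array([0.49, 0.34, 0.97])), array([-0.88,  0.27,  0.27,  0.97, -0.08,  1.92,  2.  ]))
(np.float64(0.006), np.int64(3), array([ 36., -33.,   9.]), -0.02, (np.float64(0.003), np.float64(-2.37), array([0.68 , 0.168, 0.6  ]), 'el', array([0.25, 0.05, 0.77]), 'wr', array([0.68, 0.17, 0.93])), array([-0.37,  0.49,  0.09,  0.74, -0.05,  1.92,  1.94]))
(np.float64(0.006), np.int64(2), array([10., -1., 35.]), 0.08, (np.float64(0.004), np.float64(-2.15), array([0.587, 0.26 , 0.625]), 'el', array([0.19, 0.07, 0.79]), 'wr', array([0.59, 0.26, 0.95])), array([-0.58,  0.37,  0.11,  0.86, -0.04,  1.92,  1.98]))
```

Lean is down to 0.11 rad; two or three more rows should bring it level.

{"method": "move_arm", "body": {"steps": [{"fingers":30,"translation":[-19,0,46],"turn":0.07},{"fingers":30,"translation":[-19,0,46],"turn":0.07}]}}

```text
t: 26.22
eef_pos: [0.5429, 0.2619, 0.6157]
tool_rot: [-0.018, 0.338, 0.941, -0.019]
contact_force: [-1.0, -0.0, -1.5]
gripper_width: 0.446
```

```bash
python3 o.py;  sed -i 's/integers(1,5)/integers(1,3)/' fin.py; python3 fin.py | sed '1,/FIN/d'
```

```text
t 26.23 p [0.5429 0.2619 0.6157] q [-0.798  0.315  0.397  0.984 -0.126  1.916  1.997] F [-1.  -0.  -1.5] M [ 0.1  -0.03 -0.01] w 38.1
zax [-0.047 -0.023 -0.999] xaz 2.452 xz 0.022
(np.float64(0.001), np.int64(1), array([ 16., -36.,  48.]), -0.03, (np.float64(0.0), np.float64(-2.2), array([0.546, 0.223, 0.645]), 'el', array([0.13, 0.07, 0.81]), 'wr', array([0.55, 0.22, 0.97])), array([-0.83,  0.28,  0.52,  0.98, -0.14,  1.92,  2.04]))
(np.float64(0.001), np.int64(1), array([14., 21., 27.]), -0.01, (np.float64(0.0), np.float64(-2.17), array([0.544, 0.281, 0.638]), 'el', array([0.15, 0.08, 0.8 ]), 'wr', array([0.54, 0.28, 0.97])), array([-0.75,  0.31,  0.29,  0.93, -0.09,  1.92,  1.93]))
(np.float64(0.002), np.int64(1), array([ 7.,  4., 39.]), 0.05, (np.float64(0.001), np.float64(-2.11), array([0.537, 0.263, 0.643]), 'el', array([0.13, 0.09, 0.81]), 'wr', array([0.54, 0.26, 0.97])), array([-0.89,  0.29,  0.52,  0.97, -0.15,  1.92,  2.06]))
(np.float64(0.002), np.int64(1), array([-14., -15.,  50.]), -0.04, (np.float64(0.001), np.float64(-2.2), array([0.515, 0.245, 0.649]), 'el', array([0.1 , 0.08, 0.81]), 'wr', array([0.52, 0.25, 0.98])), array([-0.99,  0.25,  0.64,  1.02, -0.16,  1.92,  1.99]))
(np.float64(0.002), np.int64(1), array([-15.,  34.,  39.]), 0.06, (np.float64(0.001), np.float64(-2.1), array([0.514, 0.292, 0.644]), 'el', array([0.12, 0.1 , 0.81]), 'wr', array([0.51, 0.29, 0.97])), array([-1.  ,  0.29,  0.59,  0.98, -0.17,  1.92,  2.02]))
(np.float64(0.002), np.int64(1), array([ 24., -38.,  34.]), -0.1, (np.float64(0.001), np.float64(-2.26), array([0.553, 0.222, 0.643]), 'el', array([0.14, 0.06, 0.81]), 'wr', array([0.55, 0.22, 0.97])), array([-0.67,  0.28,  0.29,  0.96, -0.08,  1.92,  1.93]))
```

{"method": "move_arm", "body": {"steps": [{"fingers":30,"translation":[14,20,27],"turn":0},{"fingers":30,"translation":[0,0,-30],"turn":0}]}}

```text
t: 26.48
eef_pos: [0.5525, 0.2803, 0.5957]
tool_rot: [-0.007, 0.338, 0.941, -0.007]
contact_force: [0.3, -0.7, -3.0]
gripper_width: 0.446
```

```bash
python3 o.py; python3 snap.py f1 0.55,0.27,0.6 60
```

```text
t 26.48 p [0.5525 0.2803 0.5957] q [-0.807  0.316  0.374  1.024 -0.119  1.841  1.972] F [ 0.3 -0.7 -3. ] M [-0.   -0.05  0.02] w 38.1
zax [-0.018 -0.007 -1.   ] xaz 2.451 xz 0.009
26.575 [0.5513 0.2792 0.5902] [-0.011  0.339  0.941 -0.011] [-0.806  0.318  0.374  1.033 -0.119  1.841  1.973] [ 1.1  0.  -1.7] 0.4495344227062967
```

View pics/f1.png

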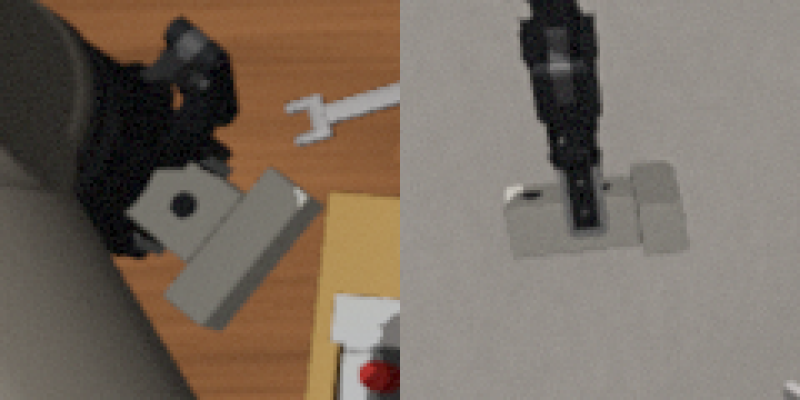

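```bash
cat > s1.py <<'E'
from fast import *
from rep import feat
from station import get_obs
q0=np.clip(get_obs()["q"],LO,HI)
print("GO")
for t in(-4.12,2.16):
    q=q0;n=int(abs(t)/.165)+1;mx=0
    for i in range(n):
        d=(-3,-3,-18) if i<23 else (0,0,0)
        q2=rowf(q,d,t/n);mx=max(mx,(np.abs(q2-q)/VM).max());q=q2
        if i%5==4:print(q.round(2),*feat(q)[:3])
    print(n,t/n,q.round(2),feat(q),mx)
E
python3 s1.py | sed '1,/GO/d'
```

```text
[-0.91  0.25  0.48  1.33 -0.14  1.62  1.18] 0.032 -2.99 [0.537 0.264 0.5  ]
[-1.01  0.21  0.59  1.57 -0.15  1.39  0.39] 0.032 2.47 [0.522 0.249 0.41 ]
[-1.12  0.22  0.7   1.78 -0.18  1.17 -0.38] 0.032 1.65 [0.507 0.234 0.32 ]
[-1.23  0.31  0.85  1.95 -0.27  0.97 -1.1 ] 0.032 0.82 [0.492 0.219 0.23 ]
[-1.34  0.46  1.03  2.02 -0.47  0.9  -1.73] 0.032 0.0 [0.483 0.21  0.176]
25 -0.1648 [-1.34  0.46  1.03  2.02 -0.47  0.9  -1.73] (np.float64(0.032), np.float64(0.0), array([0.483, 0.21 , 0.176]), 'el', array([0.09, 0.21, 0.78]), 'wr', array([0.47, 0.22, 0.5 ])) 0.5748239222539845
[-0.76  0.24  0.25  1.31 -0.04  1.62  2.7 ] 0.032 -1.39 [0.536 0.264 0.5  ]
[ 0.02  0.34 -0.82  1.43  0.29  1.54  2.96] 0.076 -0.86 [0.526 0.257 0.418]
14 0.1542857142857143 [ 0.18  0.67 -1.41  1.61  0.74  1.55  2.96] (np.float64(0.13), np.float64(-0.37), array([0.492, 0.311, 0.306]), 'el', array([ 0.34, -0.09,  0.7 ]), 'wr', array([0.48, 0.35, 0.63])) 1.0000000000000002
```

{"method": "move_arm", "body": {"steps": [{"fingers":30,"translation":[0,0,25],"turn":0},{"fingers":30,"translation":[0,0,25],"turn":0},{"fingers":30,"translation":[0,0,12],"turn":0},{"fingers":30,"translation":[0,0,-10],"turn":0},{"fingers":30,"translation":[0,0,-10],"turn":0}]}}

```text
t: 27.2
eef_pos: [0.5465, 0.277, 0.6156]
tool_rot: [-0.002, 0.339, 0.941, -0.001]
contact_force: [0.7, 0.4, -0.7]
gripper_width: 0.45
```

```bash
python3 o.py;python3 s1.py | sed '1,/GO/d' | sed -n 6p
```

```text
t 27.2 p [0.5465 0.277  0.6156] q [-0.821  0.302  0.393  0.999 -0.121  1.864  1.972] F [ 0.7  0.4 -0.7] M [0.01 0.05 0.01] w 38.5
zax [-0.004 -0.    -1.   ] xaz 2.451 xz 0.003
25 -0.1648 [-1.32  0.4   1.01  2.   -0.4   0.96 -1.78] (np.float64(0.004), np.float64(0.0), array([0.479, 0.207, 0.202]), 'el', array([0.09, 0.18, 0.79]), 'wr', array([0.48, 0.21, 0.53])) 0.5879817035092897
```

{"method": "move_arm", "body": {"steps": [{"fingers":30,"translation":[-2.5,-2.8,-19],"turn":-0.165},{"fingers":30,"translation":[-2.5,-2.8,-19],"turn":-0.165},{"fingers":30,"translation":[-2.5,-2.8,-19],"turn":-0.165},{"fingers":30,"translation":[-2.5,-2.8,-19],"turn":-0.165},{"fingers":30,"translation":[-2.5,-2.8,-19],"turn":-0.165},{"fingers":30,"translation":[-2.5,-2.8,-19],"turn":-0.165},{"fingers":30,"translation":[-2.5,-2.8,-19],"turn":-0.165},{"fingers":30,"translation":[-2.5,-2.8,-19],"turn":-0.165},{"fingers":30,"translation":[-2.5,-2.8,-19],"turn":-0.165},{"fingers":30,"translation":[-2.5,-2.8,-19],"turn":-0.165}]}}

```text
t: 28.45
eef_pos: [0.5207, 0.2486, 0.425]
tool_rot: [-0.001, 0.922, 0.387, -0.001]
contact_force: [-0.8, 0.0, -1.2]
gripper_width: 0.446
```

{"method": "move_arm", "body": {"steps": [{"fingers":30,"translation":[-2.5,-2.8,-19],"turn":-0.165},{"fingers":30,"translation":[-2.5,-2.8,-19],"turn":-0.165},{"fingers":30,"translation":[-2.5,-2.8,-19],"turn":-0.165},{"fingers":30,"translation":[-2.5,-2.8,-19],"turn":-0.165},{"fingers":30,"translation":[-2.5,-2.8,-19],"turn":-0.165},{"fingers":30,"translation":[-2.5,-2.8,-19],"turn":-0.165},{"fingers":30,"translation":[-2.5,-2.8,-19],"turn":-0.165},{"fingers":30,"translation":[-2.5,-2.8,-19],"turn":-0.165},{"fingers":30,"translation":[-2.5,-2.8,-19],"turn":-0.165},{"fingers":30,"translation":[-2.5,-2.8,-19],"turn":-0.165}]}}

```text
t: 29.7
eef_pos: [0.4953, 0.2204, 0.2354]
tool_rot: [0.001, 0.91, -0.414, 0.001]
contact_force: [0.4, -0.3, -2.7]
gripper_width: 0.447
```

```bash
python3 o.py
```

```text
t 29.7 p [0.4953 0.2204 0.2354] q [-1.205  0.329  0.839  1.91  -0.283  1.026 -1.098] F [ 0.4 -0.3 -2.7] M [-0.03  0.02 -0.04] w 38.2
zax [ 0.    -0.002 -1.   ] xaz -0.854 xz 0.002
```

{"method": "move_arm", "body": {"steps": [{"fingers":30,"translation":[-1.6,-2,-11],"turn":-0.163},{"fingers":30,"translation":[-1.6,-2,-11],"turn":-0.163},{"fingers":30,"translation":[-1.6,-2,-11],"turn":-0.163},{"fingers":30,"translation":[-1.6,-2,-11],"turn":-0.163},{"fingers":30,"translation":[-1.6,-2,-11],"turn":-0.164},{"fingers":30,"translation":[0,0,-5],"turn":0},{"fingers":30,"translation":[0,0,0],"turn":0}]}}

```text
t: 30.58
eef_pos: [0.4881, 0.2108, 0.1767]
tool_rot: [-0.001, -0.674, 0.739, -0.001]
contact_force: [0.6, -0.3, -2.0]
gripper_width: 0.445
```

```bash
python3 o.py; python3 snap.py g1 0.495,0.21,0.15 50
python3 - <<'E'
from h import *
M={}
for c in("side","top"):
    r=outline_of(c,"jaw_flat")
    for d in r[:3]:print(c,d["conf"],d["mask"].sum(),d["xy"])
    if r:M[c]=r[0]["mask"]
np.savez("m2.npz",**M)
for n in("jaw_flat","jaw_flat_head"):
    for c in("side","top"):print(n,c,[(np.round(d["xy"],1),round(d["conf"],2)) for d in place_of(c,n)[:2]])
E
```

```text
t 30.57 p [0.4881 0.2108 0.1767] q [-1.282  0.463  0.991  1.997 -0.478  0.937 -1.707] F [ 0.6 -0.3 -2. ] M [ 0.02 -0.03 -0.02] w 38.0
zax [-0.    -0.003 -1.   ] xaz -1.662 xz 0.003
30.675 [0.4888 0.211  0.1774] [-0.    -0.674  0.739 -0.001] [-1.282  0.462  0.991  1.996 -0.478  0.937 -1.708] [ 0.   0.4 -1.3] 0.4498515426391697
side 0.91 561 [247.6, 260.2]
top 0.82 277 [182.8, 214.0]
top 0.74 7607 [348.2, 155.7]
jaw_flat side [(array([244.3, 263.1]), 0.95)]
jaw_flat top [(array([148.8, 140.4]), 0.67), (array([176.8, 227.2]), 0.63)]
jaw_flat_head side [(array([233.2, 252.7]), 0.85), (array([151.6, 297.5]), 0.45)]
jaw_flat_head top [(array([178.2, 208.8]), 0.58), (array([202.8, 231.1]), 0.26)]
```

View pics/g1.png

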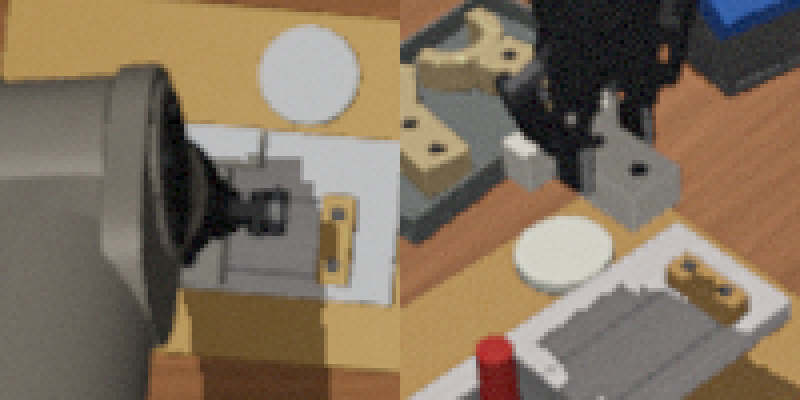

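```bash
cat > ov.py <<'E'
from h import *
from scipy.optimize import minimize
poly=np.array([[-40,-20],[30,-20],[30,-38],[54,-38],[54,38],[30,38],[30,20],[-40,20]])/1000
def model(p):
    x,y,z,yaw,pit=p
    u=np.array([np.cos(yaw)*np.cos(pit),np.sin(yaw)*np.cos(pit),np.sin(pit)]);v=np.array([-np.sin(yaw),np.cos(yaw),0]);w=np.cross(u,v)
    return [np.array([x,y,z])+poly[:,:1]*u+poly[:,1:]*v+h*w for h in(0,.028)]
def draw(img,c,p,o,h,f,out,extra=None):
    x0,y0=o;k=cv2.resize(img[y0:y0+h,x0:x0+h],None,fx=f,fy=f,interpolation=3)
    for q,col in zip(model(p),((0,0,255),(0,255,0))):cv2.polylines(k,[np.int32((proj(c,q)-o+.5)*f)],True,col,1)
    cv2.imwrite(out,k)
if __name__=="__main__":
    T=np.array([.4884,.2110,.177]);yaw=-.096
    p=[T[0]+.0015,T[1],T[2]-.008,yaw,0]
    im=cv2.imread("pics/g1_s.png");draw(im,"side",p,(205,220),90,8,"pics/ov_s.png")
    im=cv2.imread("pics/g1_t.png");draw(im,"top",p,(140,170),90,8,"pics/ov_t.png")
E
python3 ov.py
```

```text
(no output)
```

View pics/ov_s.png

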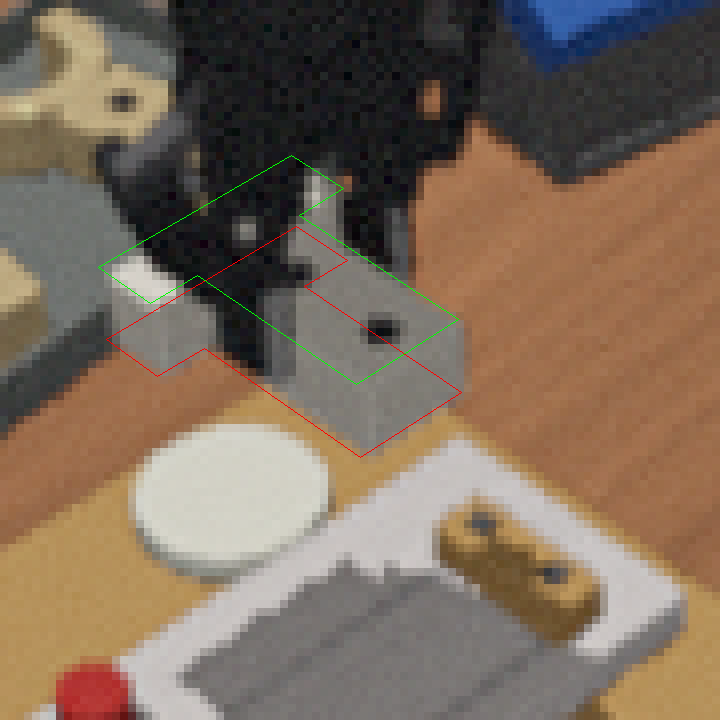

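View pics/ov_t.png

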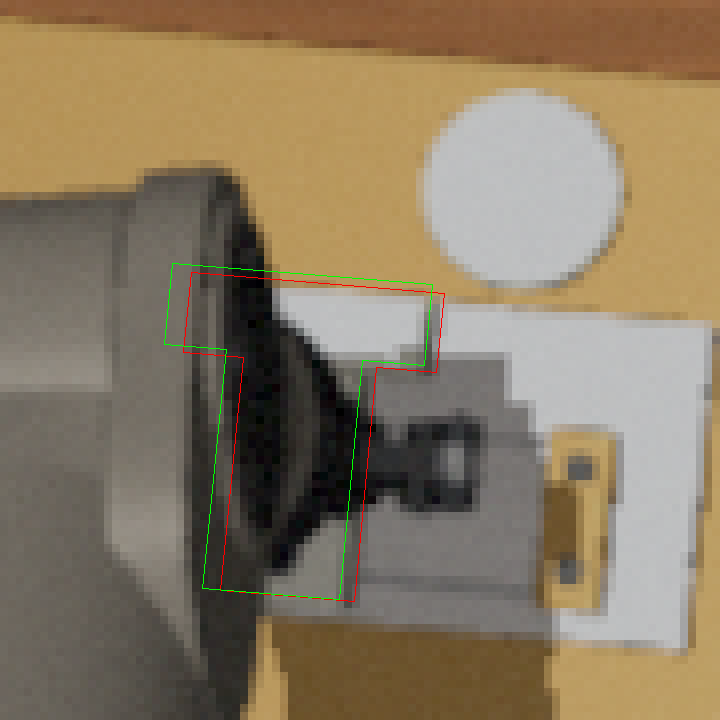

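{"method": "move_arm", "body": {"steps": [{"fingers":30,"translation":[1.5,0,-40],"turn":-0.004},{"fingers":30,"translation":[0,0,-40],"turn":0},{"fingers":30,"translation":[0,0,-30],"turn":0},{"fingers":30,"translation":[0,0,-16],"turn":0},{"fingers":30,"translation":[0,0,-3],"turn":0},{"fingers":30,"translation":[0,0,0],"turn":0}]}}

```text
t: 31.72
eef_pos: [0.491, 0.2112, 0.049]
tool_rot: [0.0, -0.671, 0.741, -0.001]
contact_force: [-0.5, -1.0, -1.6]
gripper_width: 0.45
```

```bash
python3 o.py; python3 snap.py g2 0.495,0.21,0.04 45
```

```text
t 31.73 p [0.491  0.2112 0.049 ] q [-1.107  0.642  0.776  2.069 -0.696  0.708 -1.545] F [-0.5 -1.  -1.6] M [-0.03 -0.01  0.  ] w 38.4
zax [ 0.002 -0.002 -1.   ] xaz -1.669 xz 0.001
31.825 [0.4911 0.2114 0.0493] [ 0.001 -0.672  0.741 -0.001] [-1.107  0.641  0.776  2.069 -0.696  0.708 -1.545] [-0.  -0.1 -2.3] 0.4495323031094223
```

View pics/g2.png

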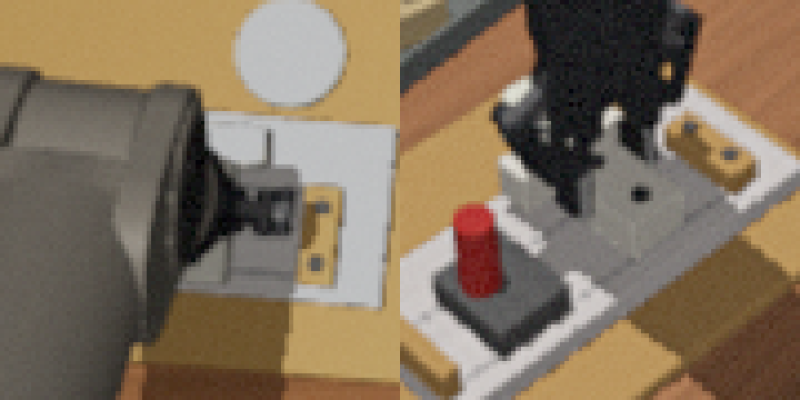

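{"method": "move_arm", "body": {"steps": [{"fingers":30,"translation":[0,0,-3],"turn":0},{"fingers":30,"translation":[0,0,-3],"turn":0},{"fingers":30,"translation":[0,0,-2],"turn":0},{"fingers":30,"translation":[0,0,0],"turn":0}]}}

```text
t: 32.33
eef_pos: [0.4902, 0.2109, 0.0401]
tool_rot: [-0.001, -0.671, 0.741, -0.001]
contact_force: [-0.3, 0.1, -1.4]
gripper_width: 0.451
```

```bash
python3 o.py
```

```text
t 32.33 p [0.4902 0.2109 0.0401] q [-1.095  0.654  0.759  2.072 -0.71   0.694 -1.534] F [-0.3  0.1 -1.4] M [-0.   -0.03 -0.03] w 38.5
zax [ 0.001 -0.002 -1.   ] xaz -1.669 xz 0.002
```

{"method": "move_arm", "body": {"steps": [{"fingers":30,"translation":[0,0,-1],"turn":0},{"fingers":30,"translation":[0,0,-1],"turn":0},{"fingers":30,"translation":[0,0,0],"turn":0}]}}

```text
t: 32.7
eef_pos: [0.4906, 0.211, 0.0388]
tool_rot: [-0.0, -0.671, 0.741, -0.001]
contact_force: [-1.0, -0.7, 5.9]
gripper_width: 0.448
```

```bash
python3 o.py
```

```text
t 32.7 p [0.4906 0.211  0.0388] q [-1.093  0.656  0.757  2.072 -0.713  0.691 -1.532] F [-1.  -0.7  5.9] M [-0.01  0.55  0.07] w 38.3
zax [ 0.001 -0.001 -1.   ] xaz -1.669 xz 0.001
```

{"method": "move_arm", "body": {"steps": [{"fingers":30,"translation":[0,0,-1],"turn":0},{"fingers":30,"translation":[0,0,0],"turn":0}], "newtons": 20}}

```text
t: 32.95
eef_pos: [0.4905, 0.2109, 0.0387]
tool_rot: [0.0, -0.671, 0.741, -0.0]
contact_force: [-5.3, -0.6, 17.5]
gripper_width: 0.449
```

```bash
python3 o.py
```

```text
t 32.95 p [0.4905 0.2109 0.0387] q [-1.091  0.656  0.756  2.072 -0.715  0.691 -1.53 ] F [-5.3 -0.6 17.5] M [-0.11  1.38  0.06] w 38.3
zax [ 0.001 -0.    -1.   ] xaz -1.67 xz 0.0
```

{"method": "move_arm", "body": {"steps": [{"fingers":42,"translation":[0,0,1],"turn":0},{"fingers":46,"translation":[0,0,0],"turn":0},{"fingers":52,"translation":[0,0,0],"turn":0},{"fingers":52,"translation":[0,0,0],"turn":0},{"fingers":52,"translation":[0,0,15],"turn":0},{"fingers":52,"translation":[0,0,35],"turn":0},{"fingers":52,"translation":[0,0,50],"turn":0},{"fingers":52,"translation":[0,0,50],"turn":0}]}}

```text
t: 33.95
eef_pos: [0.4902, 0.2106, 0.1904]
tool_rot: [-0.0, -0.671, 0.741, -0.001]
contact_force: [0.4, 1.0, 0.3]
gripper_width: 0.607
```

```bash
python3 o.py; python3 snap.py g3 0.495,0.21,0.04 45
```

```text
t 33.95 p [0.4902 0.2106 0.1904] q [-1.299  0.449  1.015  1.981 -0.463  0.964 -1.725] F [0.4 1.  0.3] M [ 0.07 -0.04  0.01] w 51.8
zax [ 0.001 -0.002 -1.   ] xaz -1.67 xz 0.002
34.05 [0.4934 0.2114 0.1936] [ 0.004 -0.671  0.741 -0.002] [-1.3    0.446  1.018  1.977 -0.463  0.963 -1.724] [ 0.7 -0.8  0.1] 0.6118772388698739
```

View pics/g3.png

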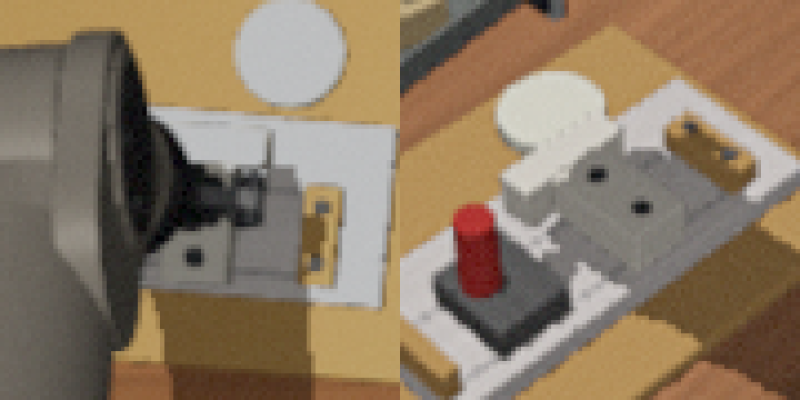

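{"method": "move_arm", "body": {"steps": [{"fingers":52,"translation":[1,40,0],"turn":0},{"fingers":52,"translation":[2,55,0],"turn":0},{"fingers":52,"translation":[0,0,-40],"turn":0},{"fingers":52,"translation":[0,0,-40],"turn":0},{"fingers":52,"translation":[0,0,-38],"turn":0},{"fingers":52,"translation":[0,0,0],"turn":0}]}}

```text
t: 34.8
eef_pos: [0.4914, 0.3048, 0.0683]
tool_rot: [-0.003, -0.671, 0.741, -0.001]
contact_force: [-0.4, 0.7, 1.2]
gripper_width: 0.609
```

```bash
python3 o.py; python3 snap.py g4 0.495,0.26,0.06 50
```

```text
t 34.8 p [0.4914 0.3048 0.0683] q [-1.249  0.681  0.811  1.953 -0.677  0.81  -1.724] F [-0.4  0.7  1.2] M [-0.02  0.   -0.03] w 52.0
zax [-0.003 -0.006 -1.   ] xaz -1.669 xz 0.006
34.9 [0.4939 0.3058 0.0713] [-0.    -0.671  0.741 -0.001] [-1.25   0.678  0.815  1.95  -0.677  0.81  -1.724] [ 0.7 -0.2  0.2] 0.60876859025968
```

View pics/g4.png

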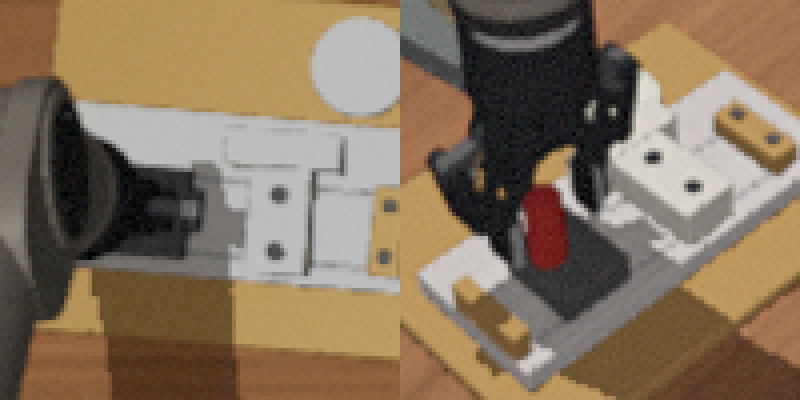

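{"method": "move_arm", "body": {"steps": [{"fingers":5,"translation":[0,0,0],"turn":0},{"fingers":5,"translation":[0,0,0],"turn":0},{"fingers":5,"translation":[0,0,0],"turn":0},{"fingers":5,"translation":[-1,-10,0],"turn":0},{"fingers":5,"translation":[-1,-10,0],"turn":0},{"fingers":5,"translation":[-1,-10,0],"turn":0},{"fingers":5,"translation":[-1,-10,0],"turn":0},{"fingers":5,"translation":[-1,-10,0],"turn":0},{"fingers":5,"translation":[-1,-10,0],"turn":0},{"fingers":5,"translation":[0,0,0],"turn":0}], "newtons": 50}}

```text
t: 36.15
eef_pos: [0.488, 0.2462, 0.072]
tool_rot: [0.001, -0.671, 0.741, -0.001]
contact_force: [-2.0, -0.2, 9.6]
gripper_width: 0.262
```

```bash
python3 o.py; python3 snap.py g5 0.49,0.2,0.05 45
```

```text
t 36.15 p [0.488  0.2462 0.072 ] q [-1.191  0.628  0.82   2.033 -0.667  0.765 -1.631] F [-2.  -0.2  9.6] M [-0.09  0.48 -0.02] w 22.4
zax [ 0.002  0.    -1.   ] xaz -1.67 xz -0.0
36.25 [0.488  0.2462 0.072 ] [ 0.001 -0.671  0.741 -0.001] [-1.191  0.628  0.82   2.033 -0.667  0.766 -1.631] [-3.1 -1.3 10.1] 0.26211158939670137
```

View pics/g5.png

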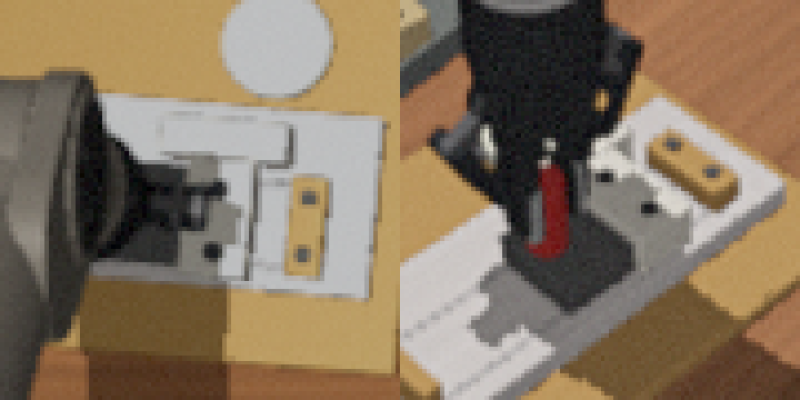

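{"method": "move_arm", "body": {"steps": [{"fingers":5,"translation":[-0.5,-6,0],"turn":0},{"fingers":5,"translation":[-0.5,-5,0],"turn":0},{"fingers":5,"translation":[-0.5,-4,0],"turn":0},{"fingers":5,"translation":[-0.3,-3,0],"turn":0},{"fingers":5,"translation":[0,0,0],"turn":0}]}}

```text
t: 36.88
eef_pos: [0.4864, 0.2294, 0.072]
tool_rot: [0.001, -0.672, 0.741, -0.0]
contact_force: [-3.4, 2.5, 8.8]
gripper_width: 0.263
```

```bash
python3 o.py
```

```text
t 36.88 p [0.4864 0.2294 0.072 ] q [-1.171  0.615  0.82   2.054 -0.665  0.753 -1.602] F [-3.4  2.5  8.8] M [ 0.54  0.44 -0.02] w 22.4
zax [ 0.003  0.001 -1.   ] xaz -1.669 xz -0.002
```

{"method": "move_arm", "body": {"steps": [{"fingers":5,"translation":[-0.2,-2,0],"turn":0},{"fingers":5,"translation":[-0.1,-1,0],"turn":0},{"fingers":5,"translation":[0,0,0],"turn":0}]}}

```text
t: 37.25
eef_pos: [0.486, 0.2268, 0.072]
tool_rot: [0.001, -0.672, 0.741, -0.0]
contact_force: [-2.6, 3.6, 9.2]
gripper_width: 0.267
```

```bash
python3 o.py; python3 snap.py g6 0.49,0.19,0.05 40
```

```text
t 37.25 p [0.486  0.2268 0.072 ] q [-1.168  0.613  0.82   2.057 -0.664  0.751 -1.597] F [-2.6  3.6  9.2] M [0.63 0.43 0.03] w 22.8
zax [ 0.002  0.001 -1.   ] xaz -1.668 xz -0.002
37.35 [0.4861 0.2268 0.072 ] [ 0.001 -0.672  0.741 -0.   ] [-1.168  0.613  0.82   2.057 -0.664  0.751 -1.597] [-1.9  3.6  8.3] 0.2654273275358216
```

View pics/g6.png

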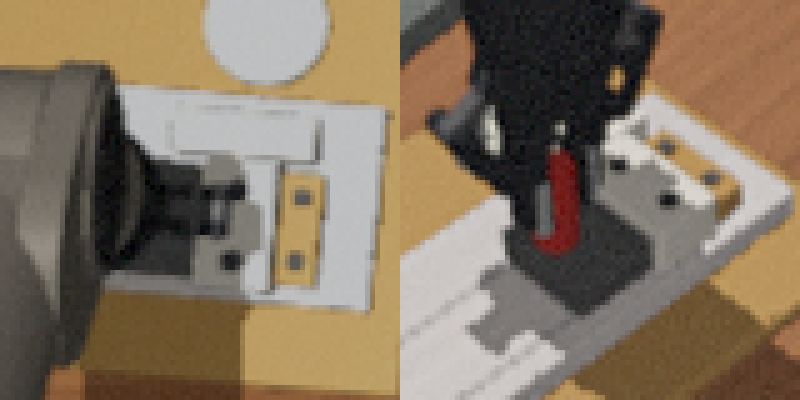

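{"method": "move_arm", "body": {"steps": [{"fingers":5,"translation":[-0.1,-1,0],"turn":0},{"fingers":5,"translation":[-0.1,-1,0],"turn":0},{"fingers":5,"translation":[0,0,0],"turn":0}]}}

```text
t: 37.72
eef_pos: [0.4859, 0.2252, 0.072]
tool_rot: [0.002, -0.672, 0.741, -0.0]
contact_force: [-2.8, 4.8, 9.1]
gripper_width: 0.265
```

```bash
python3 o.py
```

```text
t 37.73 p [0.4859 0.2252 0.072 ] q [-1.165  0.611  0.82   2.059 -0.664  0.75  -1.594] F [-2.8  4.8  9.1] M [0.81 0.47 0.  ] w 22.6
zax [ 0.003  0.002 -1.   ] xaz -1.668 xz -0.002
```

{"method": "move_arm", "body": {"steps": [{"fingers":5,"translation":[-0.1,-1,0],"turn":0},{"fingers":5,"translation":[-0.1,-1,0],"turn":0},{"fingers":5,"translation":[0,0,0],"turn":0}]}}

```text
t: 38.1
eef_pos: [0.4859, 0.2251, 0.072]
tool_rot: [0.002, -0.672, 0.74, 0.0]
contact_force: [-0.7, 9.8, 5.7]
gripper_width: 0.266
```

```bash
python3 o.py
```

```text
t 38.1 p [0.4859 0.2251 0.072 ] q [-1.164  0.61   0.818  2.06  -0.666  0.748 -1.591] F [-0.7  9.8  5.7] M [ 1.71  0.27 -0.11] w 22.7
zax [ 0.003  0.004 -1.   ] xaz -1.667 xz -0.004
```

{"method": "move_arm", "body": {"steps": [{"fingers":5,"translation":[-0.1,-1,0],"turn":0},{"fingers":5,"translation":[-0.1,-1,0],"turn":0},{"fingers":5,"translation":[0,0,0],"turn":0},{"fingers":5,"translation":[0,0,0],"turn":0}]}}

```text
t: 38.6
eef_pos: [0.4859, 0.2251, 0.072]
tool_rot: [0.003, -0.673, 0.74, 0.001]
contact_force: [0.3, 14.9, 3.5]
gripper_width: 0.268
```

```bash
python3 o.py
```

```text
t 38.6 p [0.4859 0.2251 0.072 ] q [-1.162  0.609  0.817  2.061 -0.667  0.747 -1.588] F [ 0.3 14.9  3.5] M [ 2.58  0.07 -0.1 ] w 22.8
zax [ 0.004  0.006 -1.   ] xaz -1.665 xz -0.006
```

{"method": "move_arm", "body": {"steps": [{"fingers":45,"translation":[0,0,0],"turn":0},{"fingers":52,"translation":[0,3,0],"turn":0},{"fingers":52,"translation":[0,0,0],"turn":0},{"fingers":52,"translation":[0,0,30],"turn":0},{"fingers":52,"translation":[0,0,50],"turn":0},{"fingers":52,"translation":[0,0,55],"turn":0},{"fingers":52,"translation":[-10,-50,20],"turn":0},{"fingers":52,"translation":[-10,-55,20],"turn":0},{"fingers":52,"translation":[-10,-55,20],"turn":0},{"fingers":52,"translation":[-5,-55,0],"turn":0}]}}

```text
t: 39.85
eef_pos: [0.4496, 0.0049, 0.2658]
tool_rot: [0.001, -0.671, 0.741, -0.001]
contact_force: [0.3, 0.5, -0.1]
gripper_width: 0.61
```

```bash
python3 o.py; python3 snap.py h1 0.495,0.18,0.04 45
```

```text
t 39.85 p [0.4496 0.0049 0.2658] q [-1.375  0.082  1.333  2.078 -0.093  1.044 -1.666] F [ 0.3  0.5 -0.1] M [-0.   -0.02  0.02] w 52.1
zax [ 0.002  0.    -1.   ] xaz -1.67 xz -0.0
39.95 [0.4483 0.001  0.2651] [ 0.    -0.668  0.744  0.   ] [-1.371  0.081  1.337  2.08  -0.093  1.044 -1.666] [ 0.7  0.6 -0.7] 0.6065796327882199
```

View pics/h1.png

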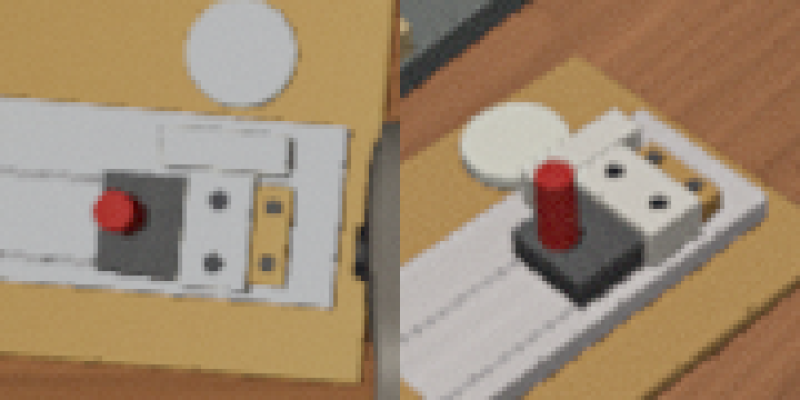

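```bash
cat > chk.py <<'E'
from ov import *
from fit1 import W
S=[0.48354956,0.17081611,-0.09966013]
for X in(1,):
    w=W(S,[X,0,30]);p=[*w,S[2],0]
    draw(cv2.imread("pics/h1_t.png"),"top",p,(160,180),80,8,"pics/chk_t.png")
    draw(cv2.imread("pics/h1_s.png"),"side",p,(205,250),90,7,"pics/chk_s.png")
a=cv2.imread("pics/chk_t.png");b=cv2.resize(cv2.imread("pics/chk_s.png"),(640,640))
cv2.imwrite("pics/chk.png",cv2.resize(np.hstack([a,b]),(800,400),interpolation=cv2.INTER_AREA))
for n in("slide_post","jaw_flat","jaw_flat_head"):
    for c in("side","top"):
        pass
E
python3 chk.py >/dev/null
```

```text
(no output)
```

View pics/chk_t.png

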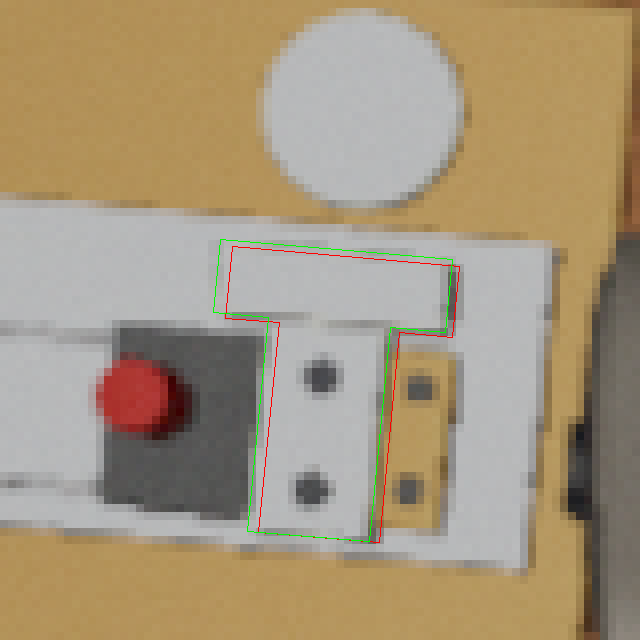

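View pics/h1_t.png

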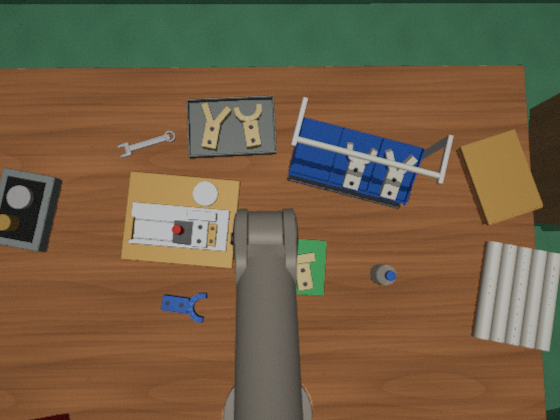

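Run:
```python
from station import *
print(get_obs()["joint_vel"].round(3)); print(hand_in())
```

```text
[-0.03   0.055 -0.102 -0.019 -0.075 -0.002 -0.04 ]
the job is handed in; nothing more can be done
None
```

The job is handed in at about 40 s of the 64 s, with the flat jaw clamped against the fence; `hand_in()` gives no verdict.

**What I did**
- I pulled the slide out by its red post to about 86 mm.
- I took the white flat (T) jaw from the left bin, because the old jaw on the green mat has the same plain cross-bar.
- I laid it flat on the bed, head toward the bottle pad. About 17 N showed at the wrist as it settled.
- I pushed the slide home by the post until it stopped against the jaw, at about 15 N.

**Last checks**
- **Fit:** in the last top picture the jaw's outline lies square against the fence and the slide face. The head is about 5 mm clear of the fence end, and the jaw is about 1 mm from nominal along x.
- **Slide:** I judge it at about 5 mm by how far the post moved, against the expected 6 mm.
- **Other objects:** the other jaws, the old jaws, the bottle and the spanner look unmoved. The arm stands clear with no contact force.

**What did not go cleanly**
- The interface cannot tilt the tool. I got the tilt for the pick by driving the wrist joint against its range limit, and undid it the same way with the jaw held.
- During that, the wrist force read about 67 N for a moment, with nothing seen touching when I looked. It was at zero in the next reading and below the 120 N limit. I take it as the jolt of a joint stopping at its limit.
- The position fits from the two cameras differed by 1 to 2 mm.

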